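# Turn the jaguar plaque over for its back to be painted

## Task

The front of the jaguar plaque is dry and its back is next. Get under its edge at the finger notch of the foam nest, lift that edge first and tip the plaque up on its far edge until it leans on the pine block, then take it from there, turn it over and lay it flat on the cork face of the banding wheel, back side up and wholly on the cork. It is brittle clay, so lower it rather than let it drop, and leave the other things on the bench where they are.

Things in the scene. Friction and masses are not known exactly. Their poses are not given: they have to be found in the camera images.
- board: Fixed work board, pale ash 260 (x) x 200 (y) x 18 mm on battens, top at z = 50 mm. Origin: centre of its footprint on the bench; x points from the notch side towards the pine block, z up. Foam nest, pine block and C-clamp are fixed on it and rigid. The iron clamp stands at x +100 to +162, y -100 to -55, up to z = 170 mm.
- nest (a point): Centre of the pocket's floor in the dark grey firm foam nest, at (28.5, 0, 92) mm in the board's frame, same axes. In that frame the foam is x -50 to +90, y -85 to +85, top z = 100; the rectangular pocket is x -21 to +78, y -56.5 to +56.5, 8 mm deep, and holds the plaque with 1.5 mm play all round.
- notch (a point): On the floor of the foam's finger notch, straight below the plaque's edge: (-21, 0, 58) mm in the board's frame. The notch is 70 mm wide (y -35 to +35), open to the front and above, from the foam's front face (x = -50) to x = -3, so it runs 18 mm in under the plaque, whose underside is 34 mm above the notch floor.
- nest_far (a point): Middle of the pocket floor's far edge, (78, 0, 92) mm in the board's frame, at the foot of the pocket's far wall, 12 mm thick and 8 mm high; right behind that wall is the block. The plaque tips up about this line.
- block_top (a point): Middle of the upper front edge of the plain pine holding block, (90, 0, 145) mm in the board's frame. The block is x +90 to +130, y -55 to +100, with an upright front face; beside it at y -100 to -55 a low ledge is held by the clamp.
- plaque: Loose flat terracotta plaque 96 (x) x 110 (y) x 14 mm, 0.2 to 0.36 kg. Origin: centre of its back face (plain clay, small brass hanger); z points out of the front (yellow jaguar face on turquoise). It starts front up in the pocket, top 6 mm above the foam, -x edge over the notch. Leaning on the block it is about 13 degrees past upright, -x edge on top, 185 mm above the bench.
- plaque_lift (a point): Middle of the plaque's -x edge (the edge to lift), half way through its thickness.
- plaque_foot (a point): Middle of the plaque's +x edge (the edge it tips on), half way through its thickness.
- wheel: Banding wheel (painter's turntable), locked and fixed: iron foot, round head 220 mm across and 12 mm thick with a cork face 214 mm across, top 70 mm above the bench. Origin: centre of its foot, z up. It stands to the left or to the right of the board.
- wheel_top (a point): Centre of the wheel's cork face.
- bowl: Speckled blue enamel bowl, 132 mm across, 52 mm high, loose; origin at the centre of its foot. It stands on the other side of the board from the wheel. Bystander.
- jaguar: Red terracotta jaguar figurine standing on four legs, about 140 long, 45 wide, 85 mm high, loose; origin on the bench under its middle. Bystander.
- dove1: Cream clay dove whistle, about 80 long, 50 wide, 58 mm high, loose; origin under its middle. Bystander.
- dove2: The other cream clay dove whistle, the same size. Bystander.
- stick: Maple pointing stick, 158 mm long, 12 mm thick, lying on the bench; origin under its middle. Bystander.
- pot1: Small turquoise paint pot with a white lid, 52 mm across, 54 mm high; origin under its centre. Bystander.
- pot2: Small yellow paint pot with a white lid, the same size. Bystander.
There are look-alikes about, which are no part of the job. Leave any black look-alike of the plaque alone. Leave any turquoise look-alike of the wheel alone.

How it is judged:
By the outcome, as a careful person would: the job done as asked, in the order asked, and still so for the second after the job is handed in, with the robot touching nothing.
It also fails if it takes over 56 s, if anything falls off the work surface, if the arm or the gripper's body presses on something with over 40 N, if the wrist force passes 120 N, or if a joint passes its speed limit or range.

## Robot

A 6-joint arm with a two-finger parallel gripper is mounted at the origin on the work surface. World frame = base frame: x ahead of the robot, y to its left, z up, the work surface at z = 0. Lengths are in m, angles in rad, forces in N, time in s.
With the tool pointing down it reaches from about 0.25 to 0.775 m from the base axis. Payload 4 kg.
Tool frame: the origin (TCP) lies at the centre of the arm's flange, where the gripper is bolted on; the fingertips stand 199 mm ahead of it and the grasp point (between the pads) lies 180 mm ahead of it (robot.tcp_to_tips is the z of the fingertips in the tool frame, in m); z points along the fingers, y is the line along which they close (so a half turn about z gives the same grasp; the last joint's range is limited). The gripper opens to 94 mm and grips with 3 to 60 N. Pads are 16 mm wide; open, the fingers measure 119 mm over their backs; the gripper's body (75 mm by 177 mm) begins 78 mm behind the grasp point.
Start: joints at [1.009, 0.087, 1.371, -0, 1.684, -0.103], TCP at [0.244, 0.493, 0.405] pointing down, gripper open.
Joint ranges: [-3.1, 3.1], [-0.76, 2.03], [0.27, 2.55], [-1.08, 4.22], [0.17, 2.65], [-2.57, 2.57]. Speed limits (rad/s): [2.79, 2.79, 3.14, 3.14, 3.14, 3.14].

## Interface

Orientations are given as [roll, pitch, yaw] about the fixed x, y, z axes, in that order (R = Rz(yaw) Ry(pitch) Rx(roll)).
In Python, from bench import robot gives the robot as it stands.
- The arm moves only by the tool play_rows, never from a script. Its arguments are lists of equal length, an entry for each row: "translation": the shift along the tool's x, y, z scaled (see below), a list of three; "twist": the turn, a rotation vector about the tool's x, y, z scaled (see below), a list of three; "gripper": the opening, from -1 (shut) to 1 (fully open). A call has 1 to 8 rows; each row shifts and turns the commanded pose from where the row before left it, along the tool's axes as they then stand; what a row does not reach is not made up. The controller multiplies each number of a shift by 0.04 m and each number of a turn by 0.1 rad. A row lasts 1/10 s, in which the tool goes at most 50 mm and 8.59 degrees, less where a joint would pass 70% of its speed; a pose out of reach is approached as far as the arm can. A call with a number of a shift or a turn outside -1 to 1 is refused whole. A call with a gripper value outside its range is refused whole. The fingers move at their own pace and stop on an object; the grip force is fixed at half the most. Time passes only in rows, so rows that do not move let the fingers close. It gives the time, the measured TCP pose, the force, the opening and the grip force at its end, in the units of the state.
- robot.get_obs(): the state, without advancing time (a new reading comes with each control period).
- robot.snapshot(name): name is "side" or "top"; returns the picture (480x640x3 uint8, red, green, blue); there is no depth.
- robot.camera_model(name): a dict with "camera_matrix" (3x3 intrinsics, pixels), "k1" (the pictures are not rectified: a ray, as slopes to the right and down, at radius r is drawn at 1 + k1 r^2 times it, then the intrinsics apply), "rvec" (rotation vector, rad) and "tvec" (3), from world to camera coordinates, as OpenCV has them. Camera axes: x right, y down, z forward; pixel columns grow to the right and rows downward; lengths in m; the calibration is good to about 2 mm. A picture is of the moment at which its call begins. camera_model takes no time and is no camera call.
- robot.close_job(): hands the job in; it is judged then, once.
Trained networks look in the newest picture that a camera, given by its name, has taken for a name from the list of things; names that differ only in an ending like _2 or _b are one class to them, and where a whole thing is asked for, a point or a joint stands for the part that bears it (a point fixed in the world has none). Each returns a list of dicts, best first, with "score" (0 to 1); they miss things now and then, are a little off and sometimes report something else, mostly with a low value. They report only what shows in the picture. A call takes as long as a camera call. They do not tell look-alikes from the thing itself.
- robot.recognise(name, camera): "centre" ([x, y, z] in m, in world coordinates, good to about 4 mm: the middle of the surface that is visible of it).
- robot.spot_point(name, camera): "centre" ([x, y, z] in m, in world coordinates, good to about 4 mm: a listed point, or the origin of a listed thing).
The state is a dict: "time": time; "joint_positions": joint angles; "qvel": joint speeds; "joint_torque": joint torques, N m; "tool_pos": TCP position; "ee_rot": TCP orientation; "wrist_force": force on the tool from outside, world axes, zero at the start; "wrist_torque": the same for the moment, N m; "width": finger opening in m; "finger_force": force on a finger pad.
Only numpy, scipy, OpenCV 4.12 (cv2) and the standard library are available. Lean on these libraries where they do the work, as an engineer would, in place of code of your own. Each camera call takes 0.05 s, during which the arm holds its last target. There are 200 camera calls.

## Working session

There is one attempt and no reset: what is moved stays moved. The work goes in short steps, Python scripts to look and compute and a tool call to move; the robot and the scene stay as the last step left them, time stands still between calls to the robot, and variables do not carry over. Pictures are saved under pics/ and viewed, at most 10 in all, crops included, and the job is handed in when it is done.

Besides the shell and the picture viewer there is one more tool, called after "Emit:" by a JSON object that holds its "name" and its "arguments". play_rows: Moves the arm, as the interface text tells. Its arguments: {"type":"object","properties":{"translation":{"type":"array","items":{"type":"array","items":{"type":"number","minimum":-1,"maximum":1}}},"twist":{"type":"array","items":{"type":"array","items":{"type":"number","minimum":-1,"maximum":1}}},"gripper":{"type":"array","items":{"type":"number"}}},"required":["translation","twist","gripper"]}

```bash
ls; mkdir -p pics
python3 - <<'E'
from bench import robot
import cv2, numpy as np
for n in ("top","side"):
    im=robot.snapshot(n); cv2.imwrite(f"pics/{n}0.png",im[:,:,::-1])
    m=robot.camera_model(n); print(n,m)
for nm in ("notch","nest","nest_far","block_top","wheel_top","plaque","plaque_lift","plaque_foot","wheel","board","bowl"):
    for c in ("top","side"):
        print(nm,c,[(np.round(d["centre"],3).tolist(),round(d["score"],2)) for d in robot.spot_point(nm,c)])
print(robot.get_obs())
E
```

```text
pics
top {'camera_matrix': array([[619.33447658,   0.        , 321.13948532],
       [  0.        , 619.33447658, 241.97396411],
       [  0.        ,   0.        ,   1.        ]]), 'k1': -0.01332579937581696, 'rvec': array([ 2.12609499, -2.17309876,  0.12811878]), 'tvec': array([-0.00394317,  0.50601346,  1.56250339])}
side {'camera_matrix': array([[476.50677126,   0.        , 320.55345481],
       [  0.        , 476.50677126, 237.75721638],
       [  0.        ,   0.        ,   1.        ]]), 'k1': 0.006801537378116407, 'rvec': array([ 0.48683392, -2.53488296,  1.40886222]), 'tvec': array([0.43606728, 0.21067638, 1.2473001 ])}
notch top [([0.546, -0.064, 0.06], 0.71), ([0.546, -0.022, 0.088], 0.63)]
notch side [([0.544, -0.066, 0.056], 0.57)]
nest top [([0.539, -0.046, -0.002], 0.7)]
nest side [([0.551, -0.018, 0.092], 0.89)]
nest_far top [([0.55, 0.027, 0.093], 0.66), ([0.64, -0.422, -0.002], 0.63), ([0.537, -0.066, 0.099], 0.29)]
nest_far side [([0.554, 0.028, 0.091], 0.97)]
block_top top [([0.553, 0.044, 0.142], 0.88)]
block_top side [([0.554, 0.045, 0.146], 0.8), ([0.812, -0.00
[... 1198 characters left out ...]
0.001], 0.69)]
{'time': 1.2, 'joint_positions': array([ 1.00891381e+00,  8.71806739e-02,  1.37067530e+00, -1.05058423e-05,
        1.68356120e+00, -1.03117857e-01]), 'qvel': array([-0.00020261, -0.00101511,  0.00129727, -0.00175187,  0.00011489,
       -0.00030971]), 'joint_torque': array([ 7.75273384e-04, -3.40043092e+01, -3.02603030e+01,  7.18336855e-02,
        2.37055257e-02, -1.24639021e-05]), 'tool_pos': array([0.2435799 , 0.49312791, 0.404729  ]), 'ee_rot': array([3.14141918e+00, 2.84464162e-05, 2.68282681e+00]), 'wrist_force': array([0.49719456, 0.2422247 , 0.71920825]), 'wrist_torque': array([ 0.03413838, -0.02574452, -0.01947978]), 'finger_force': 0.0, 'width': 0.09405859891884415}
```

View pics/top0.png

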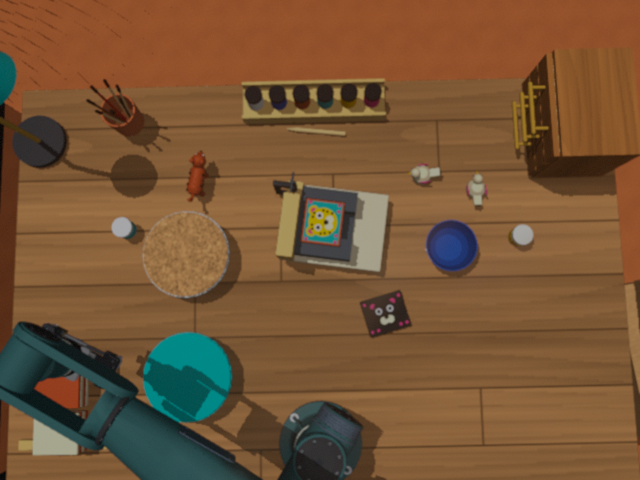

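View pics/side0.png

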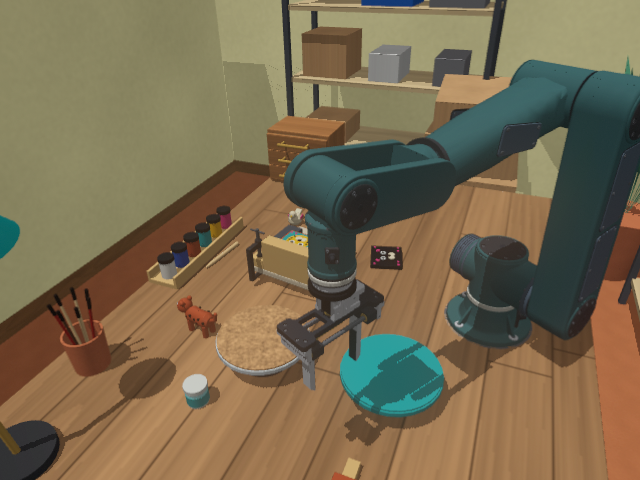

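In the top view the yellow jaguar plaque sits in the nest at (323,222). Its black look-alike is at (386,313). The cork wheel is at (187,254) and the turquoise look-alike at (187,377). The plaque and wheel that fit the description are the yellow-on-turquoise one and the cork-faced one. The side view shows the same: cork at (262,338), turquoise at (392,373). Next I fit the board pose and confirm both in one crop.

```bash
cat > h.py <<'E'
import numpy as np, cv2
from bench import robot
def proj(P,cam):
    m=robot.camera_model(cam); P=np.atleast_2d(P).astype(float)
    d=np.array([m["k1"],0,0,0,0.])
    return cv2.projectPoints(P,m["rvec"],m["tvec"],m["camera_matrix"],d)[0].reshape(-1,2)
def b2w(P,b):
    c,s=np.cos(b[2]),np.sin(b[2]); P=np.atleast_2d(P).astype(float)/1000
    return np.c_[b[0]+c*P[:,0]-s*P[:,1], b[1]+s*P[:,0]+c*P[:,1], P[:,2]]
E
python3 - <<'E'
from h import *
from scipy.optimize import minimize, least_squares
im=cv2.imread("pics/top0.png"); 
obs=[((-21,0),(.546,-.064)),((-21,0),(.544,-.066)),((28.5,0),(.551,-.018)),((78,0),(.55,.027)),((78,0),(.554,.028)),((90,0),(.553,.044)),((90,0),(.554,.045)),((-19.5,0),(.538,-.067)),((-19.5,0),(.54,-.064)),((0,0),(.542,-.042)),((28.5,0),(.548,-.02)),((28.5,0),(.548,-.019)),((76.5,0),(.556,.026))]
r=least_squares(lambda b:np.concatenate([b2w([[*p,0]],b)[0,:2]-q for p,q in obs]),[.54,-.045,1.5]).x
print("spots",r)
g=cv2.GaussianBlur(im,(0,0),1.0).astype(np.float32)
G=np.sqrt(sum(cv2.Sobel(g[:,:,k],cv2.CV_32F,1,0)**2+cv2.Sobel(g[:,:,k],cv2.CV_32F,0,1)**2 for k in range(3)))
segs=[((90,-55,145),(90,100,145)),((130,-55,145),(130,100,145)),((90,100,145),(130,100,145)),
((-130,-100,50),(-130,100,50)),((-130,-100,50),(90,-100,50)),((-130,100,50),(80,100,50)),((-50,-85,100),(-50,-35,100)),((-50,35,100),(-50,85,100)),((-50,-85,100),(85,-85,100)),((-50,85,100),(85,85,100)),
((-19.5,-55,106),(-19.5,55,106)),((-19.5,-55,106),(76.5,-55,106)),((-19.5,55,106),(76.5,55,106))]
P=np.vstack([np.linspace(a,b,60) for a,b in segs])
def f(b):
    q=proj(b2w(P,b),"top").astype(np.float32)
    return -np.mean(np.sqrt(cv2.remap(G,q[:,:1].copy(),q[:,1:].copy(),cv2.INTER_LINEAR)))
best=min((minimize(f,r+np.array([dx,dy,a]),method="Nelder-Mead",options=dict(initial_simplex=r+np.array([dx,dy,a])+np.array([[0,0,0],[.003,0,0],[0,.003,0],[0,0,.03]]))) for dx in(-.004,0,.004) for dy in(-.004,0,.004) for a in(-.04,0,.04)),key=lambda o:o.fun)
b=best.x; print("edges",b,best.fun,f(r)); np.save("board.npy",b)
o=cv2.resize(im[150:310,130:400],None,fx=2.9,fy=2.9,interpolation=cv2.INTER_CUBIC)
for a,c in segs:
    q=((proj(b2w([a,c],b),"top")-[130,150]+.5)*2.9).astype(int); cv2.line(o,tuple(map(int,q[0])),tuple(map(int,q[1])),(255,0,255),1)
t=np.linspace(0,6.3,60); w=np.array([.4805,.3295]); 
q=((proj(np.c_[w[0]+.107*np.cos(t),w[1]+.107*np.sin(t),t*0+.07],"top")-[130,150]+.5)*2.9).astype(int); cv2.polylines(o,[q],False,(255,0,0),1)
cv2.imwrite("pics/crop1.png",o)
E
```

```text
spots [ 0.54430459 -0.04647873  1.45533545]
edges [ 0.54121205 -0.04764821  1.42256909] -13.971644401550293 -13.103648
```

View pics/crop1.png

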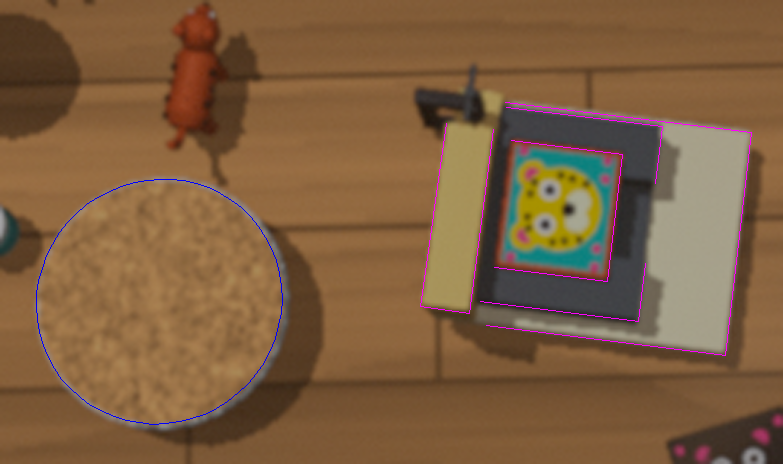

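The magenta board and plaque outline and the blue cork circle line up with the picture: plaque at crop (565,212), cork wheel at crop (160,300). Both are confirmed as the right ones. Now a planner helper.

```bash
cat >> h.py <<'E'
from scipy.spatial.transform import Rotation as Ro, Slerp
import json,sys
B=np.load("board.npy")
def pose_b(tip,phi,L=.199,board=B,yoff=0.):
    """tip: (x,z) mm in the board frame of the tool-axis point L ahead of TCP; phi deg"""
    p=np.radians(phi); c,s=np.cos(board[2]),np.sin(board[2]); xb=np.array([c,s,0]); yb=np.array([-s,c,0]); zb=np.array([0,0,1.])
    d=np.cos(p)*xb-np.sin(p)*zb; n=np.sin(p)*xb+np.cos(p)*zb
    R=np.c_[yb,n,d]; t=b2w([[tip[0],yoff,tip[1]]],board)[0]-L*d
    return t,Ro.from_matrix(R)
def cur():
    o=robot.get_obs(); return np.array(o["tool_pos"]),Ro.from_euler("xyz",o["ee_rot"]),o
def rows(p0,R0,p1,R1,N,show=True,L=0.,pre=True):
    """interpolate the point L ahead of TCP on a straight line"""
    S=Slerp([0,1],Ro.concatenate([R0,R1])); P=[];Q=[]
    a=p0+R0.apply([0,0,L]); b=p1+R1.apply([0,0,L])
    k=np.linspace(0,1,N+1); Rs=[S(x) for x in k]; Ps=[a+(b-a)*x-r.apply([0,0,L]) for x,r in zip(k,Rs)]
    T=[(Rs[i] if pre else Rs[i+1]).inv().apply(Ps[i+1]-Ps[i])/.04 for i in range(N)]
    W=[(Rs[i].inv()*Rs[i+1]).as_rotvec()/.1 for i in range(N)]
    if show:
        for i in range(0,N,8):
            print("T",np.round(T[i:i+8],2).tolist()); print("W",np.round(W[i:i+8],2).tolist())
    return Ps[-1],Rs[-1]
E
python3 - <<'E'
from h import *
p,R,o=cur()
t,Rt=pose_b((-75,206),90); t[2]=.405
print(t, Rt.as_euler("xyz"))
rows(p,R,t,Rt,18)
E
```

```text
[ 0.53013567 -0.1218258   0.405     ] [3.14159265 0.         2.99336542]
T [[-0.74, -0.59, -0.0], [-0.72, -0.6, -0.0], [-0.71, -0.61, -0.0], [-0.7, -0.63, -0.0], [-0.69, -0.64, -0.0], [-0.68, -0.65, -0.0], [-0.67, -0.66, -0.0], [-0.66, -0.67, -0.0]]
W [[0.0, 0.0, -0.17], [0.0, 0.0, -0.17], [0.0, 0.0, -0.17], [0.0, 0.0, -0.17], [0.0, 0.0, -0.17], [0.0, 0.0, -0.17], [0.0, 0.0, -0.17], [0.0, 0.0, -0.17]]
T [[-0.65, -0.69, -0.0], [-0.64, -0.7, -0.0], [-0.62, -0.71, -0.0], [-0.61, -0.72, -0.0], [-0.6, -0.73, -0.0], [-0.59, -0.74, -0.0], [-0.57, -0.75, -0.0], [-0.56, -0.76, -0.0]]
W [[0.0, 0.0, -0.17], [0.0, 0.0, -0.17], [0.0, 0.0, -0.17], [0.0, 0.0, -0.17], [0.0, 0.0, -0.17], [0.0, 0.0, -0.17], [0.0, 0.0, -0.17], [0.0, 0.0, -0.17]]
T [[-0.55, -0.77, -0.0], [-0.53, -0.78, -0.0]]
W [[0.0, 0.0, -0.17], [0.0, 0.0, -0.17]]
```

Emit:
{"name": "play_rows", "arguments": {"translation": [[-0.74,-0.59,0],[-0.72,-0.6,0],[-0.71,-0.61,0],[-0.7,-0.63,0],[-0.69,-0.64,0],[-0.68,-0.65,0],[-0.67,-0.66,0],[-0.66,-0.67,0]], "twist": [[0,0,-0.17],[0,0,-0.17],[0,0,-0.17],[0,0,-0.17],[0,0,-0.17],[0,0,-0.17],[0,0,-0.17],[0,0,-0.17]], "gripper": [0,0,0,0,0,0,0,0]}}

```text
time: 2.0
tool_pos: [0.3707, 0.2187, 0.4049]
ee_rot: [3.141, 0.001, 2.82]
wrist_force: [0.9, 0.3, -1.1]
width: 0.0473
finger_force: 0.0
```

Emit:
{"name": "play_rows", "arguments": {"translation": [[-0.65,-0.69,0],[-0.64,-0.7,0],[-0.62,-0.71,0],[-0.61,-0.72,0],[-0.6,-0.73,0],[-0.59,-0.74,0],[-0.57,-0.75,0],[-0.56,-0.76,0]], "twist": [[0,0,-0.17],[0,0,-0.17],[0,0,-0.17],[0,0,-0.17],[0,0,-0.17],[0,0,-0.17],[0,0,-0.17],[0,0,-0.17]], "gripper": [0,0,0,0,0,0,0,0]}}

```text
time: 2.8
tool_pos: [0.4974, -0.056, 0.4048]
ee_rot: [3.141, 0.001, 2.955]
wrist_force: [0.5, 0.5, 0.1]
width: 0.0471
finger_force: 0.0
```

Emit:
{"name": "play_rows", "arguments": {"translation": [[-0.55,-0.77,0],[-0.53,-0.78,0],[0,0,0]], "twist": [[0,0,-0.17],[0,0,-0.17],[0,0,0]], "gripper": [0,0,0]}}

```text
time: 3.1
tool_pos: [0.5296, -0.1267, 0.4036]
ee_rot: [-3.14, -0.001, 2.984]
wrist_force: [0.3, 0.4, -0.3]
width: 0.0472
finger_force: 0.0
```

```bash
cat >> h.py <<'E'
def axis_from_I(I,phi,w):
    p=np.radians(phi); return np.array(I)+w/2*np.array([np.sin(p),np.cos(p)])
def state(w=None):
    """current phi, tip inner corner I in the board frame (mm), yaw/out-of-plane errors; logs joints"""
    p,R,o=cur(); w=1000*o["width"] if w is None else w
    c,s=np.cos(B[2]),np.sin(B[2]); M=np.array([[c,s,0],[-s,c,0],[0,0,1]])
    d=M@R.apply([0,0,1]); n=M@R.apply([0,1,0]); t=M@(p+.199*R.apply([0,0,1])-[B[0],B[1],0])*1000
    phi=np.degrees(np.arctan2(-d[2],d[0]))
    print("t",round(o["time"],2),"phi",round(phi,1),"axis",t.round(1),"I",(t-w/2*n).round(1),"w",round(w,1),"d_y",d[1].round(3),"n_y",n[1].round(3),"F",np.round(o["wrist_force"],1),"q",np.round(o["joint_positions"],3).tolist())
    open("log.txt","a").write(json.dumps([list(map(float,o["joint_positions"])),list(map(float,p)),R.as_matrix().tolist()])+"\n")
    return p,R,o
E
python3 - <<'E'
from h import *
p,R,o=state()
t,Rt=pose_b(axis_from_I((-48,90),35,44),35)
rows(p,R,t,Rt,14,L=.199)
E
```

```text
t 3.1 phi 90.1 axis [-80.1  -0.  204.6] I [-1.037e+02  2.000e-01  2.047e+02] w 47.2 d_y 0.001 n_y -0.009 F [ 0.3  0.4 -0.3] q [-0.339, 0.076, 1.385, -0.001, 1.681, -1.752]
T [[-0.0, -0.26, 0.18], [-0.0, -0.27, 0.19], [-0.0, -0.29, 0.19], [-0.0, -0.3, 0.2], [-0.0, -0.31, 0.2], [-0.0, -0.32, 0.2], [-0.0, -0.34, 0.2], [-0.0, -0.35, 0.2]]
W [[-0.69, 0.0, -0.01], [-0.69, 0.0, -0.01], [-0.69, 0.0, -0.01], [-0.69, 0.0, -0.01], [-0.69, 0.0, -0.01], [-0.69, 0.0, -0.01], [-0.69, 0.0, -0.01], [-0.69, 0.0, -0.01]]
T [[-0.0, -0.36, 0.2], [-0.0, -0.38, 0.2], [-0.0, -0.39, 0.2], [-0.0, -0.4, 0.19], [-0.0, -0.41, 0.19], [-0.0, -0.43, 0.18]]
W [[-0.69, 0.0, -0.01], [-0.69, 0.0, -0.01], [-0.69, 0.0, -0.01], [-0.69, 0.0, -0.01], [-0.69, 0.0, -0.01], [-0.69, 0.0, -0.01]]
```

Emit:
{"name": "play_rows", "arguments": {"translation": [[0,-0.26,0.18],[0,-0.27,0.19],[0,-0.29,0.19],[0,-0.3,0.2],[0,-0.31,0.2],[0,-0.32,0.2],[0,-0.34,0.2],[0,-0.35,0.2]], "twist": [[-0.69,0,-0.01],[-0.69,0,-0.01],[-0.69,0,-0.01],[-0.69,0,-0.01],[-0.69,0,-0.01],[-0.69,0,-0.01],[-0.69,0,-0.01],[-0.69,0,-0.01]], "gripper": [-0.06,-0.06,-0.06,-0.06,-0.06,-0.06,-0.06,-0.06]}}

```text
time: 3.9
tool_pos: [0.5168, -0.1999, 0.3205]
ee_rot: [2.587, 0.003, 2.997]
wrist_force: [0.3, -0.8, -0.5]
width: 0.0443
finger_force: 0.0
```

Run:
```python
from h import *
p,R,o=state()
t,Rt=pose_b(axis_from_I((-48,88),35,44),35)
rows(p,R,t,Rt,6,L=.199)
```

```text
t 3.9 phi 58.2 axis [-49.4   1.5 151.3] I [-68.2   1.4 139.7] w 44.3 d_y -0.0 n_y 0.005 F [ 0.3 -0.8 -0.5] q [-0.603, 0.191, 1.468, 0.5, 1.727, -2.012]
T [[-0.01, -0.39, 0.2], [-0.01, -0.4, 0.2], [-0.01, -0.41, 0.19], [-0.01, -0.42, 0.19], [-0.01, -0.43, 0.18], [-0.01, -0.45, 0.18]]
W [[-0.68, -0.0, 0.01], [-0.68, -0.0, 0.01], [-0.68, -0.0, 0.01], [-0.68, -0.0, 0.01], [-0.68, -0.0, 0.01], [-0.68, -0.0, 0.01]]
```

Emit:
{"name": "play_rows", "arguments": {"translation": [[0,-0.39,0.2],[0,-0.4,0.2],[0,-0.41,0.19],[0,-0.42,0.19],[0,-0.43,0.18],[-0.04,-0.45,0.18],[0,0,0]], "twist": [[-0.68,0,0],[-0.68,0,0],[-0.68,0,0],[-0.68,0,0],[-0.68,0,0],[-0.68,0,0],[0,0,0]], "gripper": [-0.06,-0.06,-0.06,-0.06,-0.06,-0.06,-0.06]}}

```text
time: 4.6
tool_pos: [0.5116, -0.2442, 0.2169]
ee_rot: [2.178, -0.004, 2.996]
wrist_force: [-1.0, -0.8, 0.0]
width: 0.044
finger_force: 0.0
```

Run:
```python
from h import *
p,R,o=state()
t,Rt=pose_b(axis_from_I((-40,77),35,44),35)
p,R=rows(p,R,t,Rt,2,L=.199)
t,Rt=pose_b(axis_from_I((-8,77),35,44),35)
p,R=rows(p,R,t,Rt,4,L=.199)
cv2.imwrite("pics/s1.png",robot.snapshot("side")[:,:,::-1])
# kinematic fit
from scipy.optimize import least_squares
D=[json.loads(l) for l in open("log.txt")]
D.append([[1.009,.0872,1.3707,0,1.6836,-.1031],[.24358,.49313,.40473],Ro.from_euler("xyz",[3.14142,0,2.68283]).as_matrix().tolist()])
def fk(q,k):
    a1,h,L2,a3,d4,d6,lat=k; y=lambda a:Ro.from_rotvec([0,a,0]); z=lambda a:Ro.from_rotvec([0,0,a])
    A=z(q[0]); p=A.apply([a1,lat,h]); A=A*y(q[1]); p=p+A.apply([0,0,L2]); A=A*y(q[2]); p=p+A.apply([a3,0,d4])
    A=A*z(k_s4*q[3])*y(q[4]); p=p+A.apply([0,0,d6]); return p,A*z(k_s6*q[5])
for k_s4 in(1,-1):
  for k_s6 in(1,-1):
    r=least_squares(lambda k:np.concatenate([fk(q,k)[0]-p for q,p,_ in D]),[.05,.35,.35,0,.35,.08,.05])
    E=[np.degrees((fk(q,r.x)[1].inv()*Ro.from_matrix(M)).as_rotvec()).round(1).tolist() for q,_,M in D]
    print(k_s4,k_s6,r.x.round(4),np.abs(r.fun).max().round(5),E)
```

```text
t 4.6 phi 34.8 axis [-35.4   1.2 103.3] I [-47.9   1.3  85.3] w 44.0 d_y 0.005 n_y -0.002 F [-1.  -0.8  0. ] q [-0.732, 0.402, 1.51, 0.78, 1.811, -2.198]
T [[-0.0, -0.02, 0.14], [-0.0, -0.02, 0.14]]
W [[0.02, -0.02, -0.01], [0.02, -0.02, -0.01]]
T [[-0.0, 0.11, 0.16], [-0.0, 0.11, 0.16], [0.0, 0.11, 0.16], [-0.0, 0.11, 0.16]]
W [[0.0, 0.0, 0.0], [-0.0, -0.0, -0.0], [0.0, -0.0, -0.0], [0.0, 0.0, 0.0]]
1 1 [-1.000e-04  1.526e-01  4.492e-01  1.008e-01  4.998e-01  1.515e-01
  5.660e-02] 2e-05 [[0.0, -0.0, 90.0], [-0.0, -0.0, 90.0], [-0.0, 0.0, 90.0], [-0.0, -0.0, 90.0]]
1 -1 [-1.000e-04  1.526e-01  4.492e-01  1.008e-01  4.998e-01  1.515e-01
  5.660e-02] 2e-05 [[-0.0, -0.0, -110.8], [0.0, 0.0, -140.6], [0.0, 0.0, -161.8], [-0.0, -0.0, 78.2]]
-1 1 [ 0.2087  0.2024  0.4883  0.4673  0.2454 -0.1513  0.0566] 0.00298 [[0.1, 0.1, 90.0], [-20.6, -57.5, 73.3], [-14.2, -88.8, 50.6], [-0.0, -0.0, 90.0]]
-1 -1 [ 0.2087  0.2024  0.4883  0.4673  0.2454 -0.1513  0.0566] 0.00298 [[0.1, -0.1, -110.8], [-52.9, 52.9, -134.5], [84.1, -84.1, 126.9], [-0.0, -0.0, 78.2]]
```

Emit:
{"name": "play_rows", "arguments": {"translation": [[-0.02,-0.02,0.14],[-0.01,-0.02,0.14],[0,0.11,0.16],[0,0.11,0.16],[0,0.11,0.16],[0,0.11,0.16],[0,0,0]], "twist": [[0.02,-0.02,0],[0.02,-0.02,0],[0,0,0],[0,0,0],[0,0,0],[0,0,0],[0,0,0]], "gripper": [-0.06,-0.06,-0.06,-0.06,-0.06,-0.06,-0.06]}}

```text
time: 5.35
tool_pos: [0.5194, -0.2047, 0.2123]
ee_rot: [2.185, 0.005, 2.995]
wrist_force: [-0.6, 0.9, -0.3]
width: 0.0445
finger_force: 0.0
```

```bash
cat > kin.py <<'E'
from h import *
from scipy.optimize import least_squares
K=[-.0001,.1526,.4492,.1008,.4998,.1515,.0566]
LO=np.array([-3.1,-.76,.27,-1.08,.17,-2.57]);HI=np.array([3.1,2.03,2.55,4.22,2.65,2.57])
_y=lambda a:Ro.from_rotvec([0,a,0]); _z=lambda a:Ro.from_rotvec([0,0,a])
def fk(q):
    a1,h,L2,a3,d4,d6,lat=K
    A=_z(q[0]); p=A.apply([a1,lat,h]); A=A*_y(q[1]); p=p+A.apply([0,0,L2]); A=A*_y(q[2]); p=p+A.apply([a3,0,d4])
    A=A*_z(q[3])*_y(q[4]); p=p+A.apply([0,0,d6]); return p,A*_z(q[5]+np.pi/2)
def ik(p,R,q0):
    f=lambda q:np.r_[(fk(q)[0]-p)*10,(fk(q)[1].inv()*R).as_rotvec()]
    r=least_squares(f,np.clip(q0,LO+1e-3,HI-1e-3),bounds=(LO,HI)); return r.x,np.abs(r.fun).max()
def E_of(al):
    a=np.radians(al); bx=78-8*np.tan(a) if al<55 else 78-14*np.sin(a); bz=92+max(0,-14*np.cos(a))
    return np.array([bx-96*np.cos(a),bz+96*np.sin(a)])
def tip(al,w,s=14,phi0=35):
    """tool pose for plaque tilt al, edge resting s mm from the finger tip"""
    phi=phi0+(103-phi0)/103*al; p=np.radians(phi)
    I=E_of(al)+s*np.array([np.cos(p),-np.sin(p)]); return pose_b(axis_from_I(I,phi,w),phi)
E
python3 - <<'E'
from kin import *
p,R,o=state()
cv2.imwrite("pics/s1.png",robot.snapshot("side")[:,:,::-1])
q=o["joint_positions"]
for al in range(0,104,10):
    t,Rt=tip(al,44); q,e=ik(t,Rt,q); print(al,q.round(2),round(e,4))
t,Rt=tip(0,44)
p,R=rows(p,R,t,Rt,2,L=.199)
a=0
for b in (7,14,21,28,35,42):
    t,Rt=tip(b,44); print("->",b); p,R=rows(p,R,t,Rt,3,L=.199)
E
```

```text
t 5.35 phi 35.2 axis [ 4.  -2.  97.5] I [-8.8 -2.1 79.4] w 44.5 d_y -0.002 n_y 0.004 F [-0.6  0.9 -0.3] q [-0.673, 0.373, 1.559, 0.803, 1.749, -2.18]
0 [-0.67  0.37  1.56  0.81  1.76 -2.17] 0.0
10 [-0.63  0.29  1.55  0.73  1.73 -2.1 ] 0.0
20 [-0.58  0.23  1.54  0.65  1.7  -2.03] 0.0
30 [-0.52  0.18  1.53  0.57  1.67 -1.96] 0.0
40 [-0.45  0.13  1.51  0.48  1.65 -1.87] 0.0
50 [-0.37  0.1   1.49  0.37  1.63 -1.79] 0.0
60 [-0.28  0.09  1.47  0.27  1.62 -1.7 ] 0.0
70 [-0.19  0.08  1.45  0.15  1.61 -1.6 ] 0.0
80 [-0.09  0.1   1.43  0.04  1.62 -1.51] 0.0
90 [ 0.01  0.12  1.4  -0.08  1.63 -1.42] 0.0
100 [ 0.11  0.16  1.37 -0.19  1.66 -1.33] 0.0
T [[0.02, 0.05, -0.01], [0.02, 0.05, -0.01]]
W [[-0.02, 0.01, 0.02], [-0.02, 0.01, 0.02]]
-> 7
T [[-0.0, 0.2, -0.04], [0.0, 0.2, -0.04], [-0.0, 0.2, -0.05]]
W [[0.27, -0.0, -0.0], [0.27, 0.0, -0.0], [0.27, -0.0, 0.0]]
-> 14
T [[0.0, 0.2, -0.04], [-0.0, 0.2, -0.04], [0.0, 0.2, -0.04]]
W [[0.27, 0.0, -0.0], [0.27, 0.0, 0.0], [0.27, 0.0, -0.0]]
-> 21
T [[-0.0, 0.2, -0.03], [0.0, 0.2, -0.04], [-0.0, 0.2, -0.04]]
W [[0.27, 0.0, -0.0], [0.27, -0.0, 0.0], [0.27, 0.0, 0.0]]
-> 28
T [[0.0, 0.21, -0.03], [0.0, 0.2, -0.03], [-0.0, 0.2, -0.03]]
W [[0.27, -0.0, 0.0], [0.27, 0.0, -0.0], [0.27, 0.0, -0.0]]
-> 35
T [[0.0, 0.21, -0.03], [-0.0, 0.2, -0.03], [0.0, 0.2, -0.03]]
W [[0.27, -0.0, -0.0], [0.27, 0.0, 0.0], [0.27, -0.0, 0.0]]
-> 42
T [[-0.0, 0.2, -0.02], [0.0, 0.2, -0.03], [-0.0, 0.2, -0.03]]
W [[0.27, 0.0, 0.0], [0.27, 0.0, -0.0], [0.27, 0.0, -0.0]]
```

View pics/s1.png

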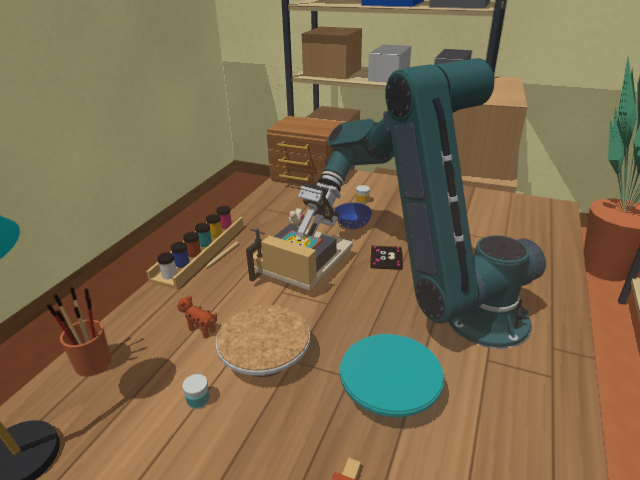

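The gripper at (310,225) straddles the plaque's front edge and the forces are near zero, so nothing is touching yet. Starting the lift.

Emit:
{"name": "play_rows", "arguments": {"translation": [[0.02,0.05,-0.01],[0.02,0.05,-0.01],[0,0.2,-0.04],[0,0.2,-0.04],[0,0.2,-0.04],[0,0.2,-0.04],[0,0.2,-0.04],[0,0.2,-0.04]], "twist": [[-0.02,0,0.02],[-0.02,0,0.02],[0.27,0,0],[0.27,0,0],[0.27,0,0],[0.27,0,0],[0.27,0,0],[0.27,0,0]], "gripper": [-0.06,-0.06,-0.06,-0.06,-0.06,-0.06,-0.06,-0.06]}}

```text
time: 6.2
tool_pos: [0.5214, -0.1812, 0.26]
ee_rot: [2.346, 0.002, 2.991]
wrist_force: [-0.2, -0.3, -1.8]
width: 0.0442
finger_force: 0.6
```

Run:
```python
from kin import *
p,R,o=state()
im=robot.snapshot("side"); cv2.imwrite("pics/s2.png",cv2.resize(im[170:300,210:390],None,fx=4,fy=4,interpolation=cv2.INTER_CUBIC)[:,:,::-1])
for b in (21,28,35,42,49):
    t,Rt=tip(b,44); print("->",b); p,R=rows(p,R,t,Rt,3,L=.199)
```

```text
t 6.2 phi 44.4 axis [  7.1  -0.8 120.8] I [ -8.4  -0.7 105. ] w 44.2 d_y -0.003 n_y -0.0 F [-0.2 -0.3 -1.8] q [-0.616, 0.267, 1.55, 0.701, 1.71, -2.077]
-> 21
T [[0.0, 0.21, -0.03], [0.0, 0.21, -0.03], [0.0, 0.21, -0.03]]
W [[0.26, 0.01, -0.0], [0.26, 0.01, -0.0], [0.26, 0.01, -0.0]]
-> 28
T [[0.0, 0.21, -0.03], [0.0, 0.2, -0.03], [-0.0, 0.2, -0.03]]
W [[0.27, -0.0, -0.0], [0.27, -0.0, 0.0], [0.27, 0.0, -0.0]]
-> 35
T [[-0.0, 0.21, -0.03], [0.0, 0.2, -0.03], [0.0, 0.2, -0.03]]
W [[0.27, -0.0, 0.0], [0.27, -0.0, 0.0], [0.27, 0.0, -0.0]]
-> 42
T [[-0.0, 0.2, -0.02], [0.0, 0.2, -0.03], [-0.0, 0.2, -0.03]]
W [[0.27, 0.0, 0.0], [0.27, -0.0, -0.0], [0.27, 0.0, -0.0]]
-> 49
T [[0.0, 0.2, -0.02], [-0.0, 0.2, -0.02], [0.0, 0.2, -0.02]]
W [[0.27, 0.0, 0.0], [0.27, -0.0, 0.0], [0.27, 0.0, 0.0]]
```

View pics/s2.png

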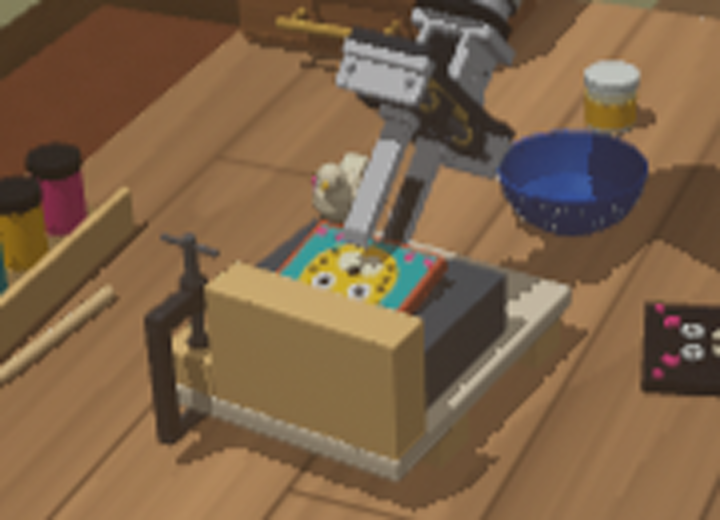

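The plaque's near edge, at crop (420,255), is lifted, with one finger under it and one over it. Continuing.

Emit:
{"name": "play_rows", "arguments": {"translation": [[0,0.21,-0.03],[0,0.21,-0.03],[0,0.21,-0.03],[0,0.2,-0.03],[0,0.2,-0.03],[0,0.2,-0.03],[0,0.2,-0.03],[0,0.2,-0.03]], "twist": [[0.26,0,0],[0.26,0,0],[0.26,0,0],[0.27,0,0],[0.27,0,0],[0.27,0,0],[0.27,0,0],[0.27,0,0]], "gripper": [-0.06,-0.06,-0.06,-0.06,-0.06,-0.06,-0.06,-0.06]}}

```text
time: 7.05
tool_pos: [0.5279, -0.1388, 0.3097]
ee_rot: [2.559, 0.002, 2.99]
wrist_force: [-0.6, -3.8, 1.7]
width: 0.0439
finger_force: 1.7
```

Emit:
{"name": "play_rows", "arguments": {"translation": [[0,0.2,-0.03],[0,0.2,-0.02],[0,0.2,-0.03],[0,0.2,-0.02]], "twist": [[0.27,0,0],[0.27,0,0],[0.27,0,0],[0.27,0,0]], "gripper": [-0.06,-0.06,-0.06,-0.06]}}

```text
time: 7.45
tool_pos: [0.5317, -0.1132, 0.3292]
ee_rot: [2.666, 0.002, 2.991]
wrist_force: [-0.2, -3.7, 0.2]
width: 0.0444
finger_force: 1.4
```

Run:
```python
from kin import *
p,R,o=state()
for b in (49,56,63,70,77,84):
    t,Rt=tip(b,44); print("->",b); p,R=rows(p,R,t,Rt,3,L=.199)
```

```text
t 7.45 phi 62.8 axis [ 24.8  -0.8 152.3] I [  5.   -0.7 142.1] w 44.4 d_y -0.002 n_y -0.001 F [-0.2 -3.7  0.2] q [-0.438, 0.127, 1.511, 0.456, 1.639, -1.859]
-> 49
T [[0.0, 0.21, -0.03], [0.0, 0.21, -0.03], [0.0, 0.21, -0.03]]
W [[0.27, 0.01, -0.01], [0.27, 0.01, -0.01], [0.27, 0.01, -0.01]]
-> 56
T [[-0.0, 0.2, -0.02], [-0.0, 0.2, -0.02], [-0.0, 0.2, -0.02]]
W [[0.27, -0.0, -0.0], [0.27, -0.0, 0.0], [0.27, -0.0, -0.0]]
-> 63
T [[0.0, 0.21, -0.01], [0.0, 0.21, -0.01], [-0.0, 0.21, -0.01]]
W [[0.27, 0.0, 0.0], [0.27, -0.0, 0.0], [0.27, -0.0, 0.0]]
-> 70
T [[-0.0, 0.21, -0.0], [0.0, 0.21, -0.0], [-0.0, 0.21, -0.01]]
W [[0.27, -0.0, 0.0], [0.27, 0.0, 0.0], [0.27, 0.0, 0.0]]
-> 77
T [[0.0, 0.22, 0.0], [0.0, 0.22, 0.0], [0.0, 0.22, -0.0]]
W [[0.27, 0.0, 0.0], [0.27, 0.0, -0.0], [0.27, 0.0, 0.0]]
-> 84
T [[0.0, 0.22, 0.01], [-0.0, 0.22, 0.0], [0.0, 0.22, 0.0]]
W [[0.27, -0.0, 0.0], [0.27, -0.0, 0.0], [0.27, -0.0, 0.0]]
```

Emit:
{"name": "play_rows", "arguments": {"translation": [[0,0.21,-0.03],[0,0.21,-0.03],[0,0.21,-0.03],[0,0.2,-0.02],[0,0.2,-0.02],[0,0.2,-0.02],[0,0.21,-0.01],[0,0.21,-0.01]], "twist": [[0.27,0,0],[0.27,0,0],[0.27,0,0],[0.27,0,0],[0.27,0,0],[0.27,0,0],[0.27,0,0],[0.27,0,0]], "gripper": [-0.06,-0.06,-0.06,-0.06,-0.06,-0.06,-0.06,-0.06]}}

```text
time: 8.25
tool_pos: [0.5403, -0.0555, 0.3599]
ee_rot: [2.883, 0.001, 2.991]
wrist_force: [0.4, -1.4, 1.5]
width: 0.0443
finger_force: 0.8
```

Emit:
{"name": "play_rows", "arguments": {"translation": [[0,0.21,-0.01],[0,0.21,0],[0,0.21,0],[0,0.21,0]], "twist": [[0.27,0,0],[0.27,0,0],[0.27,0,0],[0.27,0,0]], "gripper": [-0.06,-0.06,-0.06,-0.06]}}

```text
time: 8.65
tool_pos: [0.5452, -0.0231, 0.3674]
ee_rot: [2.99, 0.001, 2.991]
wrist_force: [-0.5, -1.2, 0.1]
width: 0.0445
finger_force: 0.6
```

Run:
```python
from kin import *
p,R,o=state()
im=robot.snapshot("side"); cv2.imwrite("pics/s3.png",cv2.resize(im[150:300,210:390],None,fx=4,fy=4,interpolation=cv2.INTER_CUBIC)[:,:,::-1])
for b in (77,84,91,96,100,103):
    t,Rt=tip(b,44); print("->",b); p,R=rows(p,R,t,Rt,3,L=.199)
```

```text
t 8.65 phi 81.3 axis [ 54.9  -0.6 170.6] I [ 32.9  -0.6 167.3] w 44.5 d_y -0.001 n_y -0.002 F [-0.5 -1.2  0.1] q [-0.188, 0.084, 1.452, 0.151, 1.611, -1.603]
-> 77
T [[0.0, 0.22, -0.01], [0.0, 0.22, -0.01], [0.0, 0.22, -0.01]]
W [[0.26, 0.0, -0.01], [0.26, 0.0, -0.01], [0.26, 0.0, -0.01]]
-> 84
T [[0.0, 0.22, 0.01], [-0.0, 0.22, 0.0], [0.0, 0.22, 0.0]]
W [[0.27, 0.0, 0.0], [0.27, 0.0, 0.0], [0.27, -0.0, 0.0]]
-> 91
T [[-0.0, 0.22, 0.01], [0.0, 0.22, 0.01], [-0.0, 0.22, 0.0]]
W [[0.27, 0.0, -0.0], [0.27, 0.0, -0.0], [0.27, 0.0, 0.0]]
-> 96
T [[-0.0, 0.16, -0.0], [0.0, 0.16, -0.0], [-0.0, 0.16, -0.0]]
W [[0.19, -0.0, -0.0], [0.19, 0.0, 0.0], [0.19, -0.0, 0.0]]
-> 100
T [[-0.0, 0.13, 0.0], [0.0, 0.13, -0.0], [0.0, 0.13, -0.0]]
W [[0.15, 0.0, 0.0], [0.15, -0.0, -0.0], [0.15, -0.0, -0.0]]
-> 103
T [[0.0, 0.1, 0.0], [-0.0, 0.1, 0.0], [0.0, 0.1, -0.0]]
W [[0.12, 0.0, 0.0], [0.12, 0.0, 0.0], [0.12, 0.0, -0.0]]
```

View pics/s3.png

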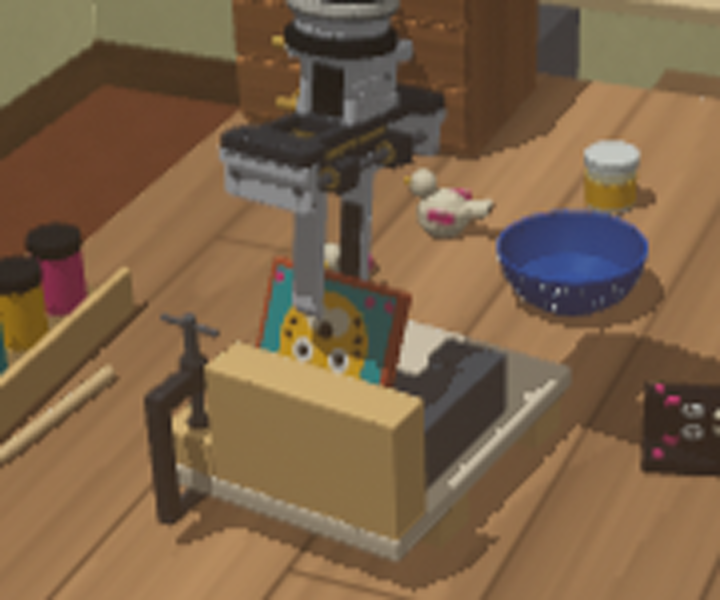

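The plaque stands at about 70°, with its top edge at crop (340,280), between the fingers. Tipping on, slower near balance.

Emit:
{"name": "play_rows", "arguments": {"translation": [[0,0.22,-0.01],[0,0.22,-0.01],[0,0.22,-0.01],[0,0.22,0],[0,0.22,0],[0,0.22,0],[0,0.22,0.01],[0,0.22,0.01]], "twist": [[0.26,0,0],[0.26,0,0],[0.26,0,0],[0.27,0,0],[0.27,0,0],[0.27,0,0],[0.27,0,0],[0.27,0,0]], "gripper": [-0.06,-0.06,-0.06,-0.06,-0.06,-0.06,-0.06,-0.06]}}

```text
time: 9.5
tool_pos: [0.5558, 0.0462, 0.3718]
ee_rot: [-3.08, 0.001, 2.991]
wrist_force: [0.1, -0.9, -0.1]
width: 0.0442
finger_force: 0.1
```

Emit:
{"name": "play_rows", "arguments": {"translation": [[0,0.16,0],[0,0.16,0],[0,0.1,0],[0,0.1,0],[0,0.1,0],[0,0.1,0],[0,0.1,0],[0,0.1,0]], "twist": [[0.19,0,0],[0.19,0,0],[0.12,0,0],[0.12,0,0],[0.12,0,0],[0.12,0,0],[0.12,0,0],[0.12,0,0]], "gripper": [-0.06,-0.06,-0.06,-0.06,-0.06,-0.06,-0.06,-0.06]}}

```text
time: 10.3
tool_pos: [0.5613, 0.0817, 0.368]
ee_rot: [-2.971, 0.001, 2.991]
wrist_force: [0.1, -0.7, 0.1]
width: 0.0442
finger_force: 0.1
```

Run:
```python
from kin import *
p,R,o=state()
for n in ("plaque_lift","plaque_foot"):
  for c in ("top","side"): print(n,c,[(np.round(d["centre"],3).tolist(),round(d["score"],2)) for d in robot.spot_point(n,c)]) if (robot.snapshot(c) is not None) else 0
print(b2w([[92.8,0,187.1],[71,0,93.6]],B))
for b in (100,103):
    t,Rt=tip(b,44); print("->",b); p,R=rows(p,R,t,Rt,3,L=.199)
```

```text
t 10.3 phi 99.8 axis [ 97.1  -0.9 171.9] I [ 75.3  -0.9 175.7] w 44.2 d_y -0.001 n_y -0.003 F [ 0.1 -0.7  0.1] q [0.089, 0.153, 1.374, -0.167, 1.652, -1.341]
plaque_lift top [([0.276, -0.183, 0.01], 0.86), ([0.553, 0.04, 0.2], 0.76)]
plaque_lift side [([0.274, -0.187, 0.006], 0.96), ([0.554, 0.038, 0.197], 0.67)]
plaque_foot top [([0.362, -0.163, 0.006], 0.83), ([0.552, 0.031, 0.102], 0.6), ([0.558, 0.026, 0.147], 0.39)]
plaque_foot side [([0.556, 0.028, 0.1], 0.68), ([0.362, -0.161, 0.004], 0.65)]
[[0.55491722 0.04413418 0.1871    ]
 [0.55169769 0.02257323 0.0936    ]]
-> 100
T [[0.01, 0.06, 0.0], [0.01, 0.06, 0.0], [0.01, 0.06, 0.0]]
W [[0.07, 0.0, -0.01], [0.07, 0.0, -0.01], [0.07, 0.0, -0.01]]
-> 103
T [[0.0, 0.1, 0.0], [-0.0, 0.1, 0.0], [0.0, 0.1, -0.0]]
W [[0.12, 0.0, 0.0], [0.12, 0.0, 0.0], [0.12, 0.0, -0.0]]
```

Run:
```python
from kin import *
a=robot.snapshot("side"); b=robot.snapshot("top")
np.save("side4.npy",a)
# draw expected outlines: 13deg lean (green), wall-top stand at 5deg (magenta)
def box(F,al):
    al=np.radians(al); u=np.array([-np.cos(al),np.sin(al)]); m=np.array([np.sin(al),np.cos(al)])
    F=np.array(F); c=[F,F+96*u,F+96*u-14*m,F-14*m]
    return np.array([[x,y,z] for y in(-55,55) for x,z in c])
Ed=[(0,1),(1,2),(2,3),(3,0),(4,5),(5,6),(6,7),(7,4),(0,4),(1,5),(2,6),(3,7)]
out=[]
for im,cam,(x0,y0) in ((a,"side",(240,180)),(b,"top",(270,180))):
    o=cv2.resize(im[y0:y0+110,x0:x0+80],None,fx=5,fy=5,interpolation=cv2.INTER_CUBIC)[:,:,::-1].copy()
    for bx,col in ((box((78,92),103),(0,255,0)),(box((86,100),95),(255,0,255))):
        q=((proj(b2w(bx,B),cam)-[x0,y0]+.5)*5).astype(int)
        for i,j in Ed: cv2.line(o,tuple(map(int,q[i])),tuple(map(int,q[j])),col,1)
    out.append(o)
cv2.imwrite("pics/s4.png",np.hstack(out))
```

```text
(no output)
```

View pics/s4.png

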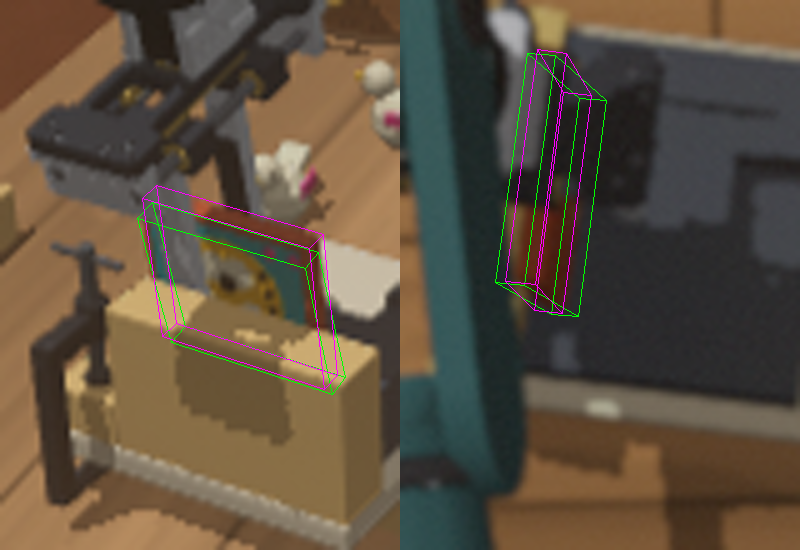

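The side crop shows the plaque matching the magenta outline (top edge (195,200)–(325,240)), not the green one. So its foot has ridden up onto the 8 mm wall and it leans only about 5°. I'll grip it lightly, set the foot down into the pocket corner, and let it lean properly before the actual take.

```bash
cat >> kin.py <<'E'
def pinch(F,al,s=24,L=.199):
    """tool pose gripping the plaque s mm deep, F = front foot corner (x,z) mm, tilt al"""
    a=np.radians(al); u=np.array([-np.cos(a),np.sin(a)]); m=np.array([np.sin(a),np.cos(a)])
    return pose_b(np.array(F)+96*u-7*m-s*u,al)
E
python3 - <<'E'
from kin import *
p,R,o=state()
seq=[((85.5,100),95.5,6),((85.5,105),95.5,2),((76,105),95.5,3),((76,93),95.5,3),((76.5,92.5),100,3),((77,92.2),103,3)]
for F,al,N in seq:
    t,Rt=pinch(F,al); print("->",F,al,t.round(4)); p,R=rows(p,R,t,Rt,N,L=.199)
E
```

```text
t 10.8 phi 99.7 axis [ 96.8  -0.9 172. ] I [ 75.1  -0.8 175.7] w 44.1 d_y -0.001 n_y -0.003 F [-0.3 -0.3 -0.5] q [0.088, 0.153, 1.375, -0.166, 1.652, -1.342]
-> (85.5, 100) 95.5 [0.5566 0.0557 0.3704]
T [[0.0, -0.11, 0.01], [0.0, -0.11, 0.01], [0.0, -0.11, 0.01], [0.0, -0.11, 0.01], [0.0, -0.11, 0.0], [0.0, -0.11, 0.0]]
W [[-0.12, 0.0, -0.01], [-0.12, 0.0, -0.01], [-0.12, 0.0, -0.01], [-0.12, 0.0, -0.01], [-0.12, 0.0, -0.01], [-0.12, 0.0, -0.01]]
-> (85.5, 105) 95.5 [0.5566 0.0557 0.3754]
T [[-0.0, -0.01, -0.06], [-0.0, -0.01, -0.06]]
W [[-0.0, -0.0, -0.0], [-0.0, 0.0, -0.0]]
-> (76, 105) 95.5 [0.5552 0.0463 0.3754]
T [[0.0, -0.08, 0.01], [-0.0, -0.08, 0.01], [0.0, -0.08, 0.01]]
W [[0.0, 0.0, 0.0], [0.0, 0.0, -0.0], [0.0, 0.0, 0.0]]
-> (76, 93) 95.5 [0.5552 0.0463 0.3634]
T [[0.0, 0.01, 0.1], [0.0, 0.01, 0.1], [0.0, 0.01, 0.1]]
W [[0.0, 0.0, 0.0], [0.0, 0.0, 0.0], [0.0, 0.0, 0.0]]
-> (76.5, 92.5) 100 [0.5584 0.0677 0.3606]
T [[0.0, 0.18, 0.0], [-0.0, 0.18, 0.0], [-0.0, 0.18, 0.0]]
W [[0.26, -0.0, 0.0], [0.26, 0.0, -0.0], [0.26, -0.0, 0.0]]
-> (77, 92.2) 103 [0.5606 0.0821 0.3578]
T [[0.0, 0.12, 0.0], [-0.0, 0.12, -0.0], [0.0, 0.12, -0.0]]
W [[0.17, 0.0, 0.0], [0.17, 0.0, -0.0], [0.17, 0.0, 0.0]]
```

Emit:
{"name": "play_rows", "arguments": {"translation": [[0,-0.11,0.01],[0,-0.11,0.01],[0,-0.11,0.01],[0,-0.11,0.01],[0,-0.11,0],[0,-0.11,0],[0,0,0]], "twist": [[-0.12,0,0],[-0.12,0,0],[-0.12,0,0],[-0.12,0,0],[-0.12,0,0],[-0.12,0,0],[0,0,0]], "gripper": [-0.06,-0.06,-0.06,-0.06,-0.06,-0.06,-0.06]}}

```text
time: 11.5
tool_pos: [0.5572, 0.0546, 0.3703]
ee_rot: [-3.044, 0.001, 2.99]
wrist_force: [-0.9, -0.6, -0.7]
width: 0.0442
finger_force: 0.1
```

Emit:
{"name": "play_rows", "arguments": {"translation": [[0,0,0],[0,0,0],[0,0,0],[0,0,0],[0,0,0],[0,0,0],[0,0,0],[0,0,0]], "twist": [[0,0,0],[0,0,0],[0,0,0],[0,0,0],[0,0,0],[0,0,0],[0,0,0],[0,0,0]], "gripper": [-0.4,-0.5,-0.55,-0.6,-0.65,-0.7,-0.75,-0.8]}}

```text
time: 12.3
tool_pos: [0.5572, 0.0555, 0.3701]
ee_rot: [-3.044, 0.001, 2.991]
wrist_force: [-0.3, 0.9, -0.6]
width: 0.0137
finger_force: 30.0
```

Run:
```python
from kin import *
p,R,o=state(); print(o["finger_force"],o["width"])
```

```text
t 12.3 phi 95.6 axis [ 85.   -0.8 172. ] I [ 78.2  -0.8 172.7] w 13.7 d_y -0.001 n_y -0.002 F [-0.3  0.9 -0.6] q [0.024, 0.127, 1.397, -0.096, 1.633, -1.401]
29.97419625520706 0.013675857084364867
```

Emit:
{"name": "play_rows", "arguments": {"translation": [[0,0,-0.06],[0,-0.01,-0.06],[0,-0.08,0.01],[0,-0.08,0.01],[0,-0.08,0.01],[0,0.01,0.1],[0,0.01,0.1],[0,0,0]], "twist": [[0,0,0],[0,0,0],[0,0,0],[0,0,0],[0,0,0],[0,0,0],[0,0,0],[0,0,0]], "gripper": [-0.8,-0.8,-0.8,-0.8,-0.8,-0.8,-0.8,-0.8]}}

```text
time: 13.1
tool_pos: [0.5556, 0.0459, 0.3654]
ee_rot: [-3.044, -0.001, 2.991]
wrist_force: [-0.2, 0.1, -2.0]
width: 0.0135
finger_force: 30.0
```

Emit:
{"name": "play_rows", "arguments": {"translation": [[0,0,0.05],[0,0,0.03],[0,0,0]], "twist": [[0,0,0],[0,0,0],[0,0,0]], "gripper": [-0.8,-0.8,-0.8]}}

```text
time: 13.4
tool_pos: [0.5557, 0.0457, 0.3632]
ee_rot: [-3.044, 0.001, 2.991]
wrist_force: [0.4, -0.1, -3.5]
width: 0.0137
finger_force: 30.0
```

Run:
```python
from kin import *
p,R,o=state(); print(o["wrist_torque"])
for F,al,N in [((76,92.5),95.5,1),((76.5,92.5),100,3),((77,92.2),103,3)]:
    t,Rt=pinch(F,al); print("->",F,al,t.round(4)); p,R=rows(p,R,t,Rt,N,L=.199)
```

```text
t 13.4 phi 95.6 axis [ 75.   -0.7 165.2] I [ 68.2  -0.7 165.8] w 13.7 d_y -0.001 n_y -0.002 F [ 0.4 -0.1 -3.5] q [0.007, 0.124, 1.414, -0.097, 1.618, -1.417]
[ 0.12850687 -0.05424796 -0.03172351]
-> (76, 92.5) 95.5 [0.5552 0.0463 0.3629]
T [[0.01, 0.01, 0.01]]
W [[-0.02, 0.01, -0.02]]
-> (76.5, 92.5) 100 [0.5584 0.0677 0.3606]
T [[0.0, 0.18, -0.0], [-0.0, 0.18, -0.0], [-0.0, 0.18, -0.0]]
W [[0.26, -0.0, 0.0], [0.26, 0.0, -0.0], [0.26, -0.0, 0.0]]
-> (77, 92.2) 103 [0.5606 0.0821 0.3578]
T [[0.0, 0.12, 0.0], [-0.0, 0.12, -0.0], [0.0, 0.12, -0.0]]
W [[0.17, 0.0, 0.0], [0.17, -0.0, -0.0], [0.17, 0.0, 0.0]]
```

Emit:
{"name": "play_rows", "arguments": {"translation": [[0,0.18,0],[0,0.18,0],[0,0.18,0],[0,0.12,0],[0,0.12,0],[0,0,0]], "twist": [[0.26,0,0],[0.26,0,0],[0.26,0,0],[0.17,0,0],[0.17,0,0],[0,0,0]], "gripper": [-0.8,-0.8,-0.8,-0.8,-0.8,-0.8]}}

```text
time: 14.0
tool_pos: [0.5605, 0.0771, 0.3586]
ee_rot: [-2.931, 0.001, 2.992]
wrist_force: [-0.6, 0.5, -3.0]
width: 0.0139
finger_force: 30.0
```

Run:
```python
from kin import *
p,R,o=state(); print(o["wrist_torque"])
for F,al,N in [((77,92.2),103,2)]:
    t,Rt=pinch(F,al); print("->",F,al,t.round(4)); p,R=rows(p,R,t,Rt,N,L=.199)
```

```text
t 14.0 phi 102.1 axis [ 84.7  -0.7 164. ] I [ 77.9  -0.7 165.5] w 13.9 d_y -0.0 n_y -0.001 F [-0.6  0.5 -3. ] q [0.091, 0.158, 1.39, -0.205, 1.642, -1.34]
[ 0.30192519 -0.01004631  0.01871455]
-> (77, 92.2) 103 [0.5606 0.0821 0.3578]
T [[0.01, 0.06, -0.0], [0.01, 0.06, -0.0]]
W [[0.08, 0.0, -0.01], [0.08, 0.0, -0.01]]
```

Emit:
{"name": "play_rows", "arguments": {"translation": [[0,0.06,0.01],[0,0.06,0.02],[0,0,0.02],[0,0,0]], "twist": [[0.08,0,0],[0.08,0,0],[0,0,0],[0,0,0]], "gripper": [-0.8,-0.8,-0.8,-0.8]}}

```text
time: 14.4
tool_pos: [0.561, 0.0803, 0.3574]
ee_rot: [-2.916, 0.003, 2.991]
wrist_force: [-0.5, 0.3, 3.3]
width: 0.0139
finger_force: 30.0
```

Run:
```python
from kin import *
p,R,o=state(); print(o["wrist_torque"])
```

```text
t 14.4 phi 102.9 axis [ 84.9  -1.1 163.4] I [ 78.2  -1.1 165. ] w 13.9 d_y -0.002 n_y -0.003 F [-0.5  0.3  3.3] q [0.1, 0.162, 1.389, -0.22, 1.643, -1.329]
[ 0.23248614  0.40103376 -0.06535845]
```

Emit:
{"name": "play_rows", "arguments": {"translation": [[0,0,0],[0,0,0],[0,0,0],[0,0,0],[0,0,0],[0,0,0],[0,0,0],[0,0,0]], "twist": [[0,0,0],[0,0,0],[0,0,0],[0,0,0],[0,0,0],[0,0,0],[0,0,0],[0,0,0]], "gripper": [-0.66,-0.62,-0.58,-0.54,-0.48,-0.4,-0.3,-0.3]}}

```text
time: 15.2
tool_pos: [0.561, 0.0803, 0.356]
ee_rot: [-2.916, 0.001, 2.991]
wrist_force: [-0.4, -0.2, 0.2]
width: 0.0328
finger_force: 0.0
```

Run:
```python
from kin import *
p,R,o=state(); print(o["finger_force"])
for c in ("top","side"):
  robot.snapshot(c)
  for n in ("plaque_lift","plaque_foot"):
    for d in robot.spot_point(n,c):
      q=np.array(d["centre"]); v=q-[B[0],B[1],0]; cs,s=np.cos(B[2]),np.sin(B[2]); v=np.array([cs*v[0]+s*v[1],-s*v[0]+cs*v[1],v[2]])*1000
      if abs(v[1])<60: print(n,c,v.round(1),round(d["score"],2))
```

```text
t 15.2 phi 102.9 axis [ 84.9  -0.8 162.1] I [ 68.9  -0.8 165.8] w 32.8 d_y -0.001 n_y -0.003 F [-0.4 -0.2  0.2] q [0.1, 0.163, 1.39, -0.22, 1.642, -1.329]
0.0
plaque_lift top [ 96.3  -0.7 187.3] 0.76
plaque_foot top [69.3  1.1 92.9] 0.72
plaque_foot top [-298.1    9.7   -0.3] 0.58
plaque_lift side [ 98.1  -1.7 190.3] 0.87
```

```bash
cat >> kin.py <<'E'
WC=np.array([.4805,.3295])
def vb(psi): return np.array([WC[0],WC[1],psi])
def plq(F,al,psi,s=24):
    """like pinch but in a virtual board frame centred on the wheel"""
    a=np.radians(al); u=np.array([-np.cos(a),np.sin(a)]); m=np.array([np.sin(a),np.cos(a)])
    return pose_b(np.array(F)+96*u-7*m-s*u,al,board=vb(psi))
E
python3 - <<'E'
from kin import *
p,R,o=cur(); q0=o["joint_positions"]
rng=np.random.default_rng(0)
for k in range(-10,12):
    psi=B[2]+k*np.pi/11; out=[]
    for al in (120,140,158):
        t,Rt=plq((-48,72),al,psi); best=None
        for i in range(8):
            q,e=ik(t,Rt,q0 if i==0 else rng.uniform(LO,HI))
            if e<1e-3 and (best is None or np.abs(q-q0).max()<np.abs(best-q0).max()): best=q
        out.append(None if best is None else best.round(2).tolist())
    print(round(np.degrees(psi)),out)
E
```

```text
-82 [[0.23, 0.1, 1.59, 0.53, 1.43, 1.59], [0.01, 0.16, 1.72, 0.87, 1.47, 1.25], [-0.12, 0.33, 1.78, 1.11, 1.59, 0.98]]
-66 [[0.23, 0.19, 1.48, 0.51, 1.58, 1.35], [0.04, 0.32, 1.52, 0.8, 1.67, 1.12], [-0.06, 0.5, 1.53, 1.0, 1.8, 0.95]]
-49 [[0.25, 0.29, 1.37, 0.47, 1.72, 1.13], [0.1, 0.46, 1.33, 0.72, 1.86, 0.99], [0.02, 0.65, 1.28, 0.91, 2.0, 0.92]]
-33 [[0.29, 0.37, 1.26, 0.41, 1.85, 0.92], [0.17, 0.59, 1.13, 0.63, 2.04, 0.86], [0.11, 0.8, 1.04, 0.82, 2.2, 0.86]]
-17 [[0.34, 0.45, 1.16, 0.32, 1.96, 0.69], [0.26, 0.71, 0.96, 0.52, 2.21, 0.7], [0.21, 0.94, 0.8, 0.73, 2.4, 0.78]]
0 [[0.4, 0.5, 1.08, 0.22, 2.04, 0.45], [0.34, 0.8, 0.8, 0.37, 2.34, 0.5], [0.32, 1.06, 0.58, 0.59, 2.59, 0.64]]
16 [[0.46, 0.54, 1.02, 0.1, 2.09, 0.2], [0.43, 0.86, 0.7, 0.18, 2.44, 0.24], None]
32 [[0.52, 0.55, 1.0, -0.03, 2.11, -0.06], [0.52, 0.89, 0.65, -0.05, 2.47, -0.07], None]
49 [[0.58, 0.55, 1.01, -0.16, 2.08, -0.32], [0.61, 0.87, 0.68, -0.28, 2.43, -0.37], None]
65 [[0.63, 0.51, 1.06, -0.27, 2.02, -0.56], [0.7, 0.82, 0.77, -0.46, 2.32, -0.62], [0.73, 1.08, 0.54, -0.72, 2.56, -0.79]]
82 [[0.69, 0.46, 1
[... 482 characters left out ...]
77, 0.12, 1.56, -0.52, 1.36, -1.71], [0.98, 0.2, 1.67, -0.9, 1.37, -1.35], None]
163 [[0.74, 0.03, 1.66, -0.48, 1.2, -2.0], [0.95, 0.04, 1.85, -0.94, 1.12, -1.52], None]
180 [[0.67, -0.06, 1.75, -0.37, 1.06, -2.34], [0.86, -0.13, 2.01, -0.9, 0.84, -1.79], None]
196 [None, [0.69, -0.27, 2.12, -0.63, 0.55, -2.32], None]
212 [None, None, [0.41, -0.32, 2.43, 2.38, 0.2, 0.7]]
229 [None, [0.22, -0.3, 2.14, 0.79, 0.69, 2.04], [0.06, -0.25, 2.38, 1.62, 0.72, 1.15]]
245 [[0.3, -0.07, 1.76, 0.43, 1.12, 2.18], [0.07, -0.17, 2.04, 0.93, 0.99, 1.65], [-0.11, -0.05, 2.22, 1.41, 1.1, 1.08]]
262 [[0.25, 0.0, 1.69, 0.5, 1.27, 1.86], [0.01, -0.0, 1.89, 0.92, 1.25, 1.42], [-0.15, 0.15, 2.01, 1.24, 1.36, 1.02]]
```

Emit:
{"name": "play_rows", "arguments": {"translation": [[0,0.05,-0.04],[0,0,0],[0,0,0],[0,0,0],[0,0,0],[0,0,0],[0,0,0],[0,0,0]], "twist": [[0.2,0,0],[0,0,0],[0,0,0],[0,0,0],[0,0,0],[0,0,0],[0,0,0],[0,0,0]], "gripper": [-0.3,-0.4,-0.5,-0.6,-0.65,-0.7,-0.75,-0.8]}}

```text
time: 16.3
tool_pos: [0.5614, 0.0827, 0.357]
ee_rot: [-2.896, 0.001, 2.991]
wrist_force: [0.2, 0.0, -1.4]
width: 0.0133
finger_force: 30.0
```

Run:
```python
from kin import *
p,R,o=state(); print(o["finger_force"])
psi=np.radians(105)
# lift straight up 110mm, then across to wheel with alpha 125 hover, then to 140 low
t1=p+[0,0,.11]
p,R=rows(p,R,t1,R,4); print("up",t1)
t,Rt=plq((-48,150),125,psi); q=o["joint_positions"]
pp,RR=p,R
for k in np.linspace(0,1,6):
    S=Slerp([0,1],Ro.concatenate([R,Rt])); q,e=ik(p+(t-p)*k,S(k),q); print(q.round(2),round(e,4))
print(t); rows(p,R,t,Rt,9)
```

```text
t 16.3 phi 104.1 axis [ 83.5  -0.8 164. ] I [ 77.1  -0.8 165.6] w 13.3 d_y -0.0 n_y -0.003 F [ 0.2  0.  -1.4] q [0.109, 0.167, 1.385, -0.238, 1.65, -1.322]
29.993325769901276
T [[-0.0, -0.17, -0.67], [-0.0, -0.17, -0.67], [-0.0, -0.17, -0.67], [-0.0, -0.17, -0.67]]
W [[0.0, 0.0, 0.0], [0.0, 0.0, 0.0], [0.0, 0.0, 0.0], [0.0, 0.0, 0.0]]
up [0.56139233 0.08267116 0.46701122]
[ 0.11  0.15  1.19 -0.25  1.86 -1.37] 0.0
[ 0.25  0.14  1.24 -0.32  1.84 -1.32] 0.0
[ 0.4   0.16  1.26 -0.38  1.84 -1.26] 0.0
[ 0.54  0.21  1.25 -0.44  1.85 -1.21] 0.0
[ 0.67  0.28  1.21 -0.5   1.88 -1.18] 0.0
[ 0.79  0.37  1.14 -0.56  1.91 -1.16] 0.0
[0.45417677 0.42773963 0.37600524]
T [[0.44, 0.94, 0.03], [0.4, 0.95, -0.02], [0.36, 0.97, -0.07], [0.32, 0.98, -0.11], [0.27, 0.99, -0.16], [0.23, 0.99, -0.2], [0.18, 0.99, -0.24], [0.13, 0.99, -0.29]]
W [[0.4, -0.19, -0.42], [0.4, -0.19, -0.42], [0.4, -0.19, -0.42], [0.4, -0.19, -0.42], [0.4, -0.19, -0.42], [0.4, -0.19, -0.42], [0.4, -0.19, -0.42], [0.4, -0.19, -0.42]]
T [[0.09, 0.98, -0.33]]
W [[0.4, -0.19, -0.42]]
```

Emit:
{"name": "play_rows", "arguments": {"translation": [[0,-0.05,-0.2],[0,-0.12,-0.47],[0,-0.17,-0.67],[0,-0.17,-0.67],[0,-0.17,-0.67],[0,0,0]], "twist": [[0,0,0],[0,0,0],[0,0,0],[0,0,0],[0,0,0],[0,0,0]], "gripper": [-0.8,-0.8,-0.8,-0.8,-0.8,-0.8]}}

```text
time: 16.9
tool_pos: [0.5611, 0.0822, 0.4727]
ee_rot: [-2.897, 0.01, 2.99]
wrist_force: [-0.3, -1.1, -2.9]
width: 0.0135
finger_force: 30.0
```

Run:
```python
from kin import *
p,R,o=state(); psi=np.radians(105)
t,Rt=plq((-48,150),125,psi); rows(p,R,t,Rt,14)
```

```text
t 16.9 phi 104.0 axis [ 83.2  -2.2 279.7] I [ 76.7  -2.2 281.3] w 13.5 d_y -0.009 n_y -0.005 F [-0.3 -1.1 -2.9] q [0.109, 0.146, 1.181, -0.249, 1.86, -1.376]
T [[0.28, 0.61, 0.02], [0.27, 0.61, 0.01], [0.25, 0.62, -0.01], [0.23, 0.63, -0.03], [0.22, 0.63, -0.05], [0.2, 0.64, -0.07], [0.18, 0.64, -0.09], [0.16, 0.64, -0.11]]
W [[0.26, -0.12, -0.27], [0.26, -0.12, -0.27], [0.26, -0.12, -0.27], [0.26, -0.12, -0.27], [0.26, -0.12, -0.27], [0.26, -0.12, -0.27], [0.26, -0.12, -0.27], [0.26, -0.12, -0.27]]
T [[0.14, 0.64, -0.12], [0.12, 0.64, -0.14], [0.1, 0.64, -0.16], [0.08, 0.64, -0.18], [0.06, 0.64, -0.2], [0.04, 0.63, -0.21]]
W [[0.26, -0.12, -0.27], [0.26, -0.12, -0.27], [0.26, -0.12, -0.27], [0.26, -0.12, -0.27], [0.26, -0.12, -0.27], [0.26, -0.12, -0.27]]
```

Emit:
{"name": "play_rows", "arguments": {"translation": [[0.28,0.61,0.02],[0.27,0.61,0.01],[0.25,0.62,-0.01],[0.23,0.63,-0.03],[0.22,0.63,-0.05],[0.2,0.64,-0.07],[0.18,0.64,-0.09],[0.16,0.64,-0.11]], "twist": [[0.26,-0.12,-0.27],[0.26,-0.12,-0.27],[0.26,-0.12,-0.27],[0.26,-0.12,-0.27],[0.26,-0.12,-0.27],[0.26,-0.12,-0.27],[0.26,-0.12,-0.27],[0.26,-0.12,-0.27]], "gripper": [-0.8,-0.8,-0.8,-0.8,-0.8,-0.8,-0.8,-0.8]}}

```text
time: 17.7
tool_pos: [0.4989, 0.2811, 0.4098]
ee_rot: [-2.683, 0.014, -3.055]
wrist_force: [0.1, 0.4, -3.3]
width: 0.0138
finger_force: 30.0
```

Emit:
{"name": "play_rows", "arguments": {"translation": [[0.14,0.64,-0.12],[0.12,0.64,-0.14],[0.1,0.64,-0.16],[0.08,0.64,-0.18],[0.06,0.64,-0.2],[0.04,0.63,-0.21],[0,0,0]], "twist": [[0.26,-0.12,-0.27],[0.26,-0.12,-0.27],[0.26,-0.12,-0.27],[0.26,-0.12,-0.27],[0.26,-0.12,-0.27],[0.26,-0.12,-0.27],[0,0,0]], "gripper": [-0.8,-0.8,-0.8,-0.8,-0.8,-0.8,-0.8]}}

```text
time: 18.4
tool_pos: [0.4529, 0.4308, 0.3659]
ee_rot: [-2.526, -0.011, -2.876]
wrist_force: [0.2, -1.0, -3.0]
width: 0.0139
finger_force: 30.0
```

```bash
cat >> kin.py <<'E'
PSI=np.radians(105)
def wst(s=24):
    """state in wheel frame; F = front foot corner of the held plaque (mm)"""
    p,R,o=cur(); c,s_=np.cos(PSI),np.sin(PSI); M=np.array([[c,s_,0],[-s_,c,0],[0,0,1]])
    d=M@R.apply([0,0,1]); n=M@R.apply([0,1,0]); t=M@(p+.199*R.apply([0,0,1])-[WC[0],WC[1],0])*1000
    F=t+(96-s)*d+7*n
    print("t",round(o["time"],2),"phi",np.degrees(np.arctan2(-d[2],d[0])).round(1),"axis",t.round(1),"F",F.round(1),"w",round(1000*o["width"],1),"dy,ny",d[1].round(3),n[1].round(3),"force",np.round(o["wrist_force"],1),o["finger_force"].__round__(1),"q",np.round(o["joint_positions"],2).tolist())
    return p,R,o
E
python3 - <<'E'
from kin import *
p,R,o=wst()
for F,al,N in [((-48,130),140,5),((-48,100),150,6),((-46,74),156,6)]:
    t,Rt=plq(F,al,PSI); print("->",F,al,ik(t,Rt,o["joint_positions"])); p,R=rows(p,R,t,Rt,N)
E
```

```text
t 18.4 phi 125.3 axis [ -9.9   1.7 203.4] F [-45.7   2.2 140.6] w 13.9 dy,ny 0.006 0.009 force [ 0.2 -1.  -3. ] 30.0 q [0.79, 0.38, 1.15, -0.55, 1.91, -1.16]
-> (-48, 130) 140 (array([ 0.88553509,  0.52655815,  1.11119094, -0.74715053,  1.98604558,
       -1.08671613]), np.float64(1.8303067395031292e-13))
T [[-0.01, 0.37, 0.09], [-0.01, 0.37, 0.07], [-0.0, 0.37, 0.05], [-0.0, 0.38, 0.03], [-0.0, 0.38, 0.01]]
W [[0.51, -0.01, 0.02], [0.51, -0.01, 0.02], [0.51, -0.01, 0.02], [0.51, -0.01, 0.02], [0.51, -0.01, 0.02]]
-> (-48, 100) 150 (array([ 0.93266529,  0.65559916,  1.10092599, -0.85425138,  2.02281987,
       -1.02701988]), np.float64(4.120263158435833e-13))
T [[0.0, 0.29, 0.09], [-0.0, 0.29, 0.08], [0.0, 0.3, 0.08], [-0.0, 0.3, 0.07], [0.0, 0.3, 0.06], [-0.0, 0.3, 0.05]]
W [[0.29, 0.0, 0.0], [0.29, -0.0, -0.0], [0.29, -0.0, 0.0], [0.29, -0.0, -0.0], [0.29, 0.0, -0.0], [0.29, -0.0, 0.0]]
-> (-46, 74) 156 (array([ 0.95605267,  0.75079187,  1.08633715, -0.90960756,  2.0452338 ,
       -0.9854031 ]), np.float64(1.429412144204889e-15))
T [[-0.0, 0.22, 0.05], [0.0, 0.22, 0.05], [-0.0, 0.22, 0.04], [-0.0, 0.22, 0.04], [0.0, 0.22, 0.03], [-0.0, 0.22, 0.03]]
W [[0.17, -0.0, 0.0], [0.17, 0.0, -0.0], [0.17, -0.0, -0.0], [0.17, 0.0, 0.0], [0.17, 0.0, 0.0], [0.17, -0.0, -0.0]]
```

Emit:
{"name": "play_rows", "arguments": {"translation": [[-0.01,0.37,0.09],[-0.01,0.37,0.07],[0,0.37,0.05],[0,0.38,0.03],[0,0.38,0.01]], "twist": [[0.51,0,0.02],[0.51,-0.02,0.02],[0.51,-0.02,0.02],[0.51,-0.02,0.02],[0.51,0,0.02]], "gripper": [-0.8,-0.8,-0.8,-0.8,-0.8]}}

```text
time: 18.9
tool_pos: [0.4427, 0.4762, 0.3121]
ee_rot: [-2.27, 0.006, -2.885]
wrist_force: [-0.8, 0.8, -3.6]
width: 0.014
finger_force: 30.0
```

Run:
```python
from kin import *
p,R,o=wst()
for F,al,N in [((-48,100),150,5),((-46,78),156,6)]:
    t,Rt=plq(F,al,PSI); print("->",F,al); p,R=rows(p,R,t,Rt,N)
```

```text
t 18.9 phi 139.9 axis [ -0.8  -1.5 184. ] F [-51.4  -1.5 132.3] w 14.0 dy,ny 0.0 -0.008 force [-0.8  0.8 -3.6] 30.0 q [0.88, 0.52, 1.11, -0.75, 1.98, -1.09]
-> (-48, 100) 150
T [[0.01, 0.37, 0.11], [0.01, 0.38, 0.09], [0.01, 0.38, 0.08], [0.01, 0.38, 0.07], [0.01, 0.38, 0.05]]
W [[0.35, -0.0, -0.02], [0.35, -0.0, -0.02], [0.35, -0.0, -0.02], [0.35, -0.0, -0.02], [0.35, -0.0, -0.02]]
-> (-46, 78) 156
T [[-0.0, 0.2, 0.04], [0.0, 0.2, 0.04], [-0.0, 0.2, 0.03], [-0.0, 0.2, 0.03], [0.0, 0.2, 0.03], [-0.0, 0.2, 0.02]]
W [[0.17, -0.0, 0.0], [0.17, 0.0, -0.0], [0.17, -0.0, -0.0], [0.17, 0.0, -0.0], [0.17, 0.0, 0.0], [0.17, 0.0, -0.0]]
```

Emit:
{"name": "play_rows", "arguments": {"translation": [[0.01,0.37,0.11],[0.01,0.38,0.09],[0.01,0.38,0.08],[0.01,0.38,0.07],[0.01,0.38,0.05],[0,0,0]], "twist": [[0.35,0,-0.02],[0.35,0,-0.02],[0.35,0,-0.02],[0.35,0,-0.02],[0.35,0,-0.02],[0,0,0]], "gripper": [-0.8,-0.8,-0.8,-0.8,-0.8,-0.8]}}

```text
time: 19.5
tool_pos: [0.4319, 0.5074, 0.239]
ee_rot: [-2.093, -0.006, -2.877]
wrist_force: [0.4, -0.0, -3.9]
width: 0.0141
finger_force: 30.0
```

Run:
```python
from kin import *
p,R,o=wst()
cv2.imwrite("pics/s5.png",robot.snapshot("side")[120:440,120:520,::-1])
for c in ("top","side"):
  robot.snapshot(c)
  for n in ("plaque_lift","plaque_foot","pot1"):
    for d in robot.spot_point(n,c):
      q=np.array(d["centre"]); v=q-[*WC,0]; cs,s=np.cos(PSI),np.sin(PSI); v=np.array([cs*v[0]+s*v[1],-s*v[0]+cs*v[1],v[2]])*1000
      if abs(v[1])<200 and v[0]>-150: print(n,c,v.round(1),round(d["score"],2))
for F,al,N in [((-48,76),156,7)]:
    t,Rt=plq(F,al,PSI); print("->",F,al); p,R=rows(p,R,t,Rt,N)
```

```text
t 19.5 phi 150.1 axis [ 12.    1.1 139.7] F [-46.9   1.2  97.7] w 14.1 dy,ny 0.001 0.007 force [ 0.4 -0.  -3.9] 30.0 q [0.93, 0.66, 1.1, -0.85, 2.02, -1.03]
plaque_lift top [ 34.4   1.3 157.1] 0.98
plaque_foot top [-49.2   0.2 101. ] 0.92
pot1 top [ 145.  -115.9    1.9] 0.55
plaque_lift side [ 35.1   0.3 159.2] 0.81
plaque_foot side [-53.8  -4.4 107. ] 0.76
pot1 side [ 145.4 -111.7    0.6] 0.72
-> (-48, 76) 156
T [[-0.0, 0.17, 0.04], [-0.0, 0.17, 0.04], [-0.0, 0.17, 0.04], [-0.0, 0.17, 0.04], [-0.0, 0.17, 0.03], [-0.0, 0.17, 0.03], [-0.0, 0.17, 0.03]]
W [[0.15, -0.0, 0.01], [0.15, -0.0, 0.01], [0.15, -0.0, 0.01], [0.15, -0.0, 0.01], [0.15, -0.0, 0.01], [0.15, -0.0, 0.01], [0.15, -0.0, 0.01]]
```

View pics/s5.png

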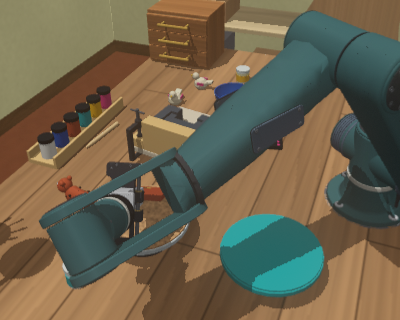

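The plaque is held above the cork, mostly hidden behind the forearm near crop (150,195), and the network's foot and lift points match the kinematics. I'll set the lift edge just past the rim so the finger can leave below it without any drop, then slide the plaque inward.

Run:
```python
from kin import *
p,R,o=wst(); q=o["joint_positions"]
for F,al in [((20,98),150),((20,76),156),((20,71),163),((20,71),166)]:
    t,Rt=plq(F,al,PSI); r=ik(t,Rt,q); print(F,al,r[0].round(2),round(r[1],4))
t,Rt=plq((20,90),150,PSI); p,R=rows(p,R,t,Rt,4)
t,Rt=plq((20,78),158,PSI); p,R=rows(p,R,t,Rt,4)
```

```text
t 19.95 phi 149.8 axis [ 1.16e+01 -1.00e-01  1.44e+02] F [-4.710e+01 -1.000e-01  1.018e+02] w 13.9 dy,ny -0.001 -0.0 force [-0.2 -0.6 -3.3] 30.0 q [0.93, 0.65, 1.1, -0.85, 2.02, -1.03]
(20, 98) 150 [ 1.    0.76  0.93 -0.85  2.11 -1.03] 0.0
(20, 76) 156 [ 1.02  0.85  0.91 -0.91  2.14 -1.01] 0.0
(20, 71) 163 [ 1.04  0.94  0.87 -1.    2.19 -1.02] 0.0
(20, 71) 166 [ 1.04  0.97  0.86 -1.04  2.21 -1.03] 0.0
T [[-0.0, 0.28, -0.33], [-0.0, 0.28, -0.33], [-0.0, 0.28, -0.33], [-0.0, 0.28, -0.33]]
W [[0.01, 0.0, -0.0], [0.01, 0.0, -0.0], [0.01, 0.0, -0.0], [0.01, 0.0, -0.0]]
T [[0.0, 0.3, 0.05], [0.0, 0.3, 0.04], [-0.0, 0.3, 0.03], [0.0, 0.3, 0.02]]
W [[0.35, -0.0, 0.0], [0.35, 0.0, -0.0], [0.35, -0.0, 0.0], [0.35, 0.0, 0.0]]
```

Emit:
{"name": "play_rows", "arguments": {"translation": [[0,0.28,-0.33],[0,0.28,-0.33],[0,0.28,-0.33],[0,0.28,-0.33],[0,0.3,0.05],[0,0.3,0.04],[0,0.2,0.02],[0,0,0]], "twist": [[0,0,0],[0,0,0],[0,0,0],[0,0,0],[0.35,0,0],[0.35,0,0],[0.35,0,0],[0.2,0,0]], "gripper": [-0.8,-0.8,-0.8,-0.8,-0.8,-0.8,-0.8,-0.8]}}

```text
time: 20.75
tool_pos: [0.4118, 0.5832, 0.1974]
ee_rot: [-1.966, -0.005, -2.879]
wrist_force: [-0.8, 0.1, -4.0]
width: 0.0137
finger_force: 30.0
```

Run:
```python
from kin import *
p,R,o=wst()
for F,al,N in [((20,74),158,2),((20,69),158,5)]:
    t,Rt=plq(F,al,PSI); print(F,al);p,R=rows(p,R,t,Rt,N)
```

```text
t 20.75 phi 157.3 axis [ 79.2   0.9 120.7] F [15.5  1.  86.5] w 13.7 dy,ny 0.001 0.005 force [-0.8  0.1 -4. ] 30.0 q [1.02, 0.85, 0.91, -0.93, 2.15, -1.03]
(20, 74) 158
T [[-0.01, 0.21, 0.01], [-0.01, 0.21, 0.01]]
W [[0.06, -0.0, 0.02], [0.06, -0.0, 0.02]]
(20, 69) 158
T [[-0.0, 0.02, 0.01], [-0.0, 0.02, 0.01], [-0.0, 0.02, 0.01], [-0.0, 0.02, 0.01], [-0.0, 0.02, 0.01]]
W [[0.0, 0.0, 0.0], [0.0, 0.0, 0.0], [-0.0, 0.0, -0.0], [-0.0, -0.0, 0.0], [-0.0, 0.0, 0.0]]
```

Emit:
{"name": "play_rows", "arguments": {"translation": [[0,0.14,0.01],[0,0.14,0.01],[0,0.08,0],[0,0,0],[0,0,0]], "twist": [[0.06,0,0.02],[0.06,0,0.02],[0,0,0],[0,0,0],[0,0,0]], "gripper": [-0.8,-0.8,-0.8,-0.8,-0.8]}}

```text
time: 21.25
tool_pos: [0.4108, 0.5884, 0.1874]
ee_rot: [-1.96, 0.003, -2.88]
wrist_force: [0.2, 0.3, -3.4]
width: 0.0138
finger_force: 30.0
```

Run:
```python
from kin import *
p,R,o=wst()
```

```text
t 21.25 phi 157.7 axis [ 84.    0.2 111.9] F [20.1  0.1 78.1] w 13.8 dy,ny -0.001 -0.003 force [ 0.2  0.3 -3.4] 30.0 q [1.02, 0.87, 0.9, -0.93, 2.15, -1.01]
```

Emit:
{"name": "play_rows", "arguments": {"translation": [[0,0.023,0.01],[0,0.023,0.01],[0,0.023,0.01],[0,0.023,0.01],[0,0.023,0.01],[0,0,0]], "twist": [[0,0,0],[0,0,0],[0,0,0],[0,0,0],[0,0,0],[0,0,0]], "gripper": [-0.8,-0.8,-0.8,-0.8,-0.8,-0.8]}}

```text
time: 21.85
tool_pos: [0.4107, 0.5882, 0.1817]
ee_rot: [-1.96, 0.002, -2.88]
wrist_force: [0.5, -0.3, -2.8]
width: 0.0138
finger_force: 30.0
```

Emit:
{"name": "play_rows", "arguments": {"translation": [[0,0.023,0.01],[0,0.023,0.01],[0,0,0]], "twist": [[0,0,0],[0,0,0],[0,0,0]], "gripper": [-0.8,-0.8,-0.8]}}

```text
time: 22.15
tool_pos: [0.4108, 0.5882, 0.1799]
ee_rot: [-1.96, 0.003, -2.88]
wrist_force: [0.1, -0.0, -3.1]
width: 0.0142
finger_force: 30.0
```

Emit:
{"name": "play_rows", "arguments": {"translation": [[0,0.023,0.01],[0,0,0]], "twist": [[0,0,0],[0,0,0]], "gripper": [-0.8,-0.8]}}

```text
time: 22.35
tool_pos: [0.4108, 0.5883, 0.1795]
ee_rot: [-1.959, 0.004, -2.88]
wrist_force: [0.5, 0.1, -1.0]
width: 0.0137
finger_force: 30.0
```

Emit:
{"name": "play_rows", "arguments": {"translation": [[0,0.023,0.01],[0,0,0]], "twist": [[0,0,0],[0,0,0]], "gripper": [-0.8,-0.8]}}

```text
time: 22.55
tool_pos: [0.4107, 0.5883, 0.1792]
ee_rot: [-1.959, 0.005, -2.881]
wrist_force: [-1.0, 0.8, 1.5]
width: 0.0139
finger_force: 30.0
```

Run:
```python
from kin import *
p,R,o=wst()
for al in (160,162,164):
    t,Rt=plq((20.1,70.2),al,PSI); print(al); p,R=rows(p,R,t,Rt,2)
# contact plan
def low(th,beta,s,w,Fx=20.1):
    th=np.radians(th); b=np.radians(beta); L=np.array([Fx,70])+96*np.array([np.cos(th),np.sin(th)])
    U=L+s*np.array([-np.cos(b),-np.sin(b)]); n=np.array([np.sin(b),-np.cos(b)])
    return pose_b(U-w/2*n,180-beta,board=vb(PSI)),U+12.5*n
q=o["joint_positions"]
for th,be,s,w in [(16,16,24,32),(16,25,12,32),(14,40,8,40),(8,50,6,40),(2,60,6,40),(0,65,8,40)]:
    (t,Rt),oc=low(th,be,s,w); q,e=ik(t,Rt,q); print(th,be,oc.round(1),q.round(2),round(e,4))
```

```text
t 22.55 phi 157.7 axis [ 83.9   0.2 103.8] F [19.9  0.1 70.1] w 13.9 dy,ny -0.001 -0.005 force [-1.   0.8  1.5] 30.0 q [1.02, 0.88, 0.91, -0.93, 2.15, -1.0]
160
T [[-0.0, 0.13, -0.0], [-0.0, 0.13, -0.01]]
W [[0.2, 0.0, -0.02], [0.2, 0.0, -0.02]]
162
T [[-0.0, 0.12, -0.0], [0.0, 0.12, -0.0]]
W [[0.17, -0.0, -0.0], [0.17, 0.0, 0.0]]
164
T [[-0.0, 0.12, -0.0], [0.0, 0.12, -0.0]]
W [[0.17, -0.0, -0.0], [0.17, 0.0, -0.0]]
16 16 [92.8 77.8] [ 1.04  0.94  0.87 -1.01  2.2  -1.03] 0.0
16 25 [106.8  80.1] [ 1.03  0.87  0.88 -0.89  2.14 -1.  ] 0.0
14 40 [115.2  78.5] [ 0.98  0.72  0.97 -0.69  2.01 -0.97] 0.0
8 50 [120.9  70.7] [ 0.94  0.63  1.05 -0.56  1.89 -0.95] 0.0
2 60 [123.9  61.9] [ 0.89  0.54  1.14 -0.43  1.77 -0.97] 0.0
0 65 [124.   57.5] [ 0.85  0.5   1.19 -0.36  1.7  -0.98] 0.0
```

Emit:
{"name": "play_rows", "arguments": {"translation": [[0,0.13,0],[0,0.13,0],[0,0.12,0],[0,0.12,0],[0,0.12,0],[0,0.12,0],[0,0,0]], "twist": [[0.2,0,-0.01],[0.2,0,-0.01],[0.17,0,0],[0.17,0,0],[0.17,0,0],[0.17,0,0],[0,0,0]], "gripper": [-0.8,-0.8,-0.8,-0.8,-0.8,-0.8,-0.8]}}

```text
time: 23.25
tool_pos: [0.4079, 0.5982, 0.1503]
ee_rot: [-1.848, 0.003, -2.879]
wrist_force: [0.9, 2.8, 7.2]
width: 0.0141
finger_force: 30.1
```

Run:
```python
from kin import *
p,R,o=wst()
```

```text
t 23.25 phi 164.1 axis [86.9  0.2 95.9] F [19.6  0.1 69.5] w 14.1 dy,ny -0.002 -0.003 force [0.9 2.8 7.2] 30.1 q [1.04, 0.95, 0.87, -1.01, 2.19, -1.02]
```

Emit:
{"name": "play_rows", "arguments": {"translation": [[0,-0.02,0],[0,-0.025,0],[0,-0.035,0],[0,-0.03,0],[0,-0.03,0],[0,-0.03,0],[0,-0.03,0],[0,-0.025,0]], "twist": [[0,0,0],[0,0,0],[0,0,0],[0,0,0],[0,0,0],[0,0,0],[0,0,0],[0,0,0]], "gripper": [-0.8,-0.66,-0.6,-0.55,-0.5,-0.45,-0.4,-0.36]}}

```text
time: 24.05
tool_pos: [0.4091, 0.5952, 0.1589]
ee_rot: [-1.852, 0.001, -2.88]
wrist_force: [-0.1, -1.0, -2.5]
width: 0.0299
finger_force: 0.8
```

Run:
```python
from kin import *
p,R,o=wst(); w=1000*o["width"]
c,s_=np.cos(PSI),np.sin(PSI); M=np.array([[c,s_,0],[-s_,c,0],[0,0,1]])
print("U",(M@(p+.199*R.apply([0,0,1])+w/2000*R.apply([0,1,0])-[*WC,0])*1000).round(1))
np.set_printoptions(suppress=True)
a=robot.snapshot("side"); np.save("s6.npy",a)
cv2.imwrite("pics/s6.png",np.hstack([cv2.resize(im[y:y+160,x:x+140],None,fx=2.8,fy=2.8)[:,:,::-1] for im,x,y in ((a,190,260),(robot.snapshot("top"),110,190))]))
```

```text
t 24.05 phi 163.9 axis [ 84.    0.2 103.6] F [16.7  0.2 76.9] w 29.9 dy,ny -0.0 -0.001 force [-0.1 -1.  -2.5] 0.8 q [1.03, 0.94, 0.88, -1.01, 2.19, -1.03]
U [88.1  0.2 89.3]
```

View pics/s6.png

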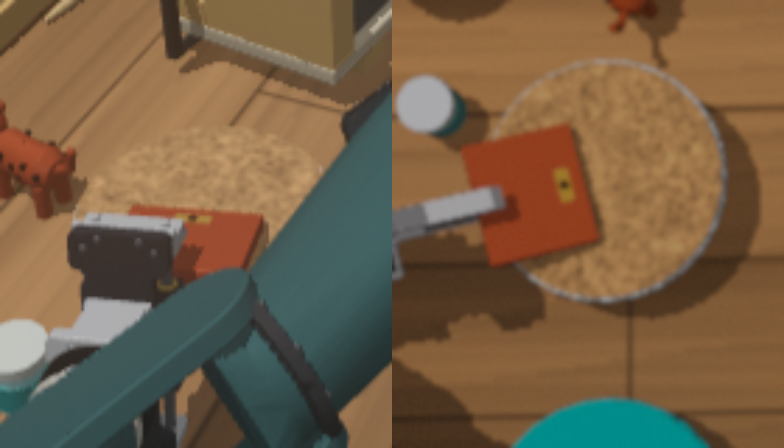

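The plaque lies back side up (brass hanger at (565,185) in the right crop). Its foot is on the cork and its lift edge rests on the lower finger just past the rim. Next I lower that edge by steepening the finger and drawing it back.

```bash
cat >> kin.py <<'E'
M_W=np.array([[np.cos(PSI),np.sin(PSI),0],[-np.sin(PSI),np.cos(PSI),0],[0,0,1]])
def low(th,beta,s,w,Fx):
    th=np.radians(th); b=np.radians(beta); L=np.array([Fx,70])+96*np.array([np.cos(th),np.sin(th)])
    U=L+s*np.array([-np.cos(b),-np.sin(b)]); n=np.array([np.sin(b),-np.cos(b)])
    return pose_b(U-w/2*n,180-beta,board=vb(PSI))
def Ust():
    p,R,o=wst(); w=o["width"]; print("U",(M_W@(p+.199*R.apply([0,0,1])+w/2*R.apply([0,1,0])-[*WC,0])*1000).round(1)); return p,R,o
def spots(cams=("top",),names=("plaque_lift","plaque_foot","plaque")):
    for c in cams:
        robot.snapshot(c)
        for n in names:
            for d in robot.spot_point(n,c):
                v=M_W@(np.array(d["centre"])-[*WC,0])*1000
                if np.hypot(v[0],v[1])<170: print(n,c,v.round(1),round(d["score"],2))
E
python3 - <<'E'
from kin import *
p,R,o=Ust(); spots(("top","side"))
for a,N in [((16,25,22),2),((16,35,13),3),((15,45,7),3)]:
    t,Rt=low(*a,30,20.); print(a); p,R=rows(p,R,t,Rt,N,L=.199)
E
```

```text
t 24.15 phi 163.9 axis [8.410e+01 1.000e-01 1.038e+02] F [16.9  0.1 77.1] w 29.9 dy,ny -0.001 -0.001 force [ 0.7 -0.1 -2. ] 0.8 q [1.03, 0.94, 0.88, -1.01, 2.19, -1.03]
U [88.2  0.1 89.4]
plaque_lift top [112.2  -0.2 101.2] 0.63
plaque_foot top [17.7  0.8 74.5] 0.84
plaque top [58.5 -3.3 95.1] 0.72
plaque_lift side [110.2  -0.9 107. ] 0.63
plaque_foot side [12.5 -2.4 74.1] 0.98
plaque side [60.   1.9 96.2] 0.86
(16, 25, 22)
T [[-0.0, -0.34, 0.0], [-0.0, -0.34, 0.01]]
W [[-0.77, 0.0, -0.01], [-0.77, 0.0, -0.01]]
(16, 35, 13)
T [[0.0, -0.27, -0.05], [-0.0, -0.27, -0.05], [0.0, -0.26, -0.04]]
W [[-0.58, -0.0, 0.0], [-0.58, -0.0, 0.0], [-0.58, 0.0, -0.0]]
(15, 45, 7)
T [[0.0, -0.26, -0.02], [-0.0, -0.26, -0.01], [-0.0, -0.26, -0.01]]
W [[-0.58, 0.0, 0.0], [-0.58, -0.0, 0.0], [-0.58, 0.0, -0.0]]
```

Emit:
{"name": "play_rows", "arguments": {"translation": [[0,-0.05,0],[0,-0.05,0],[0,-0.05,0],[0,-0.05,0],[0,-0.05,0],[0,-0.05,0],[0,-0.05,0],[0,-0.05,0]], "twist": [[0,0,0],[0,0,0],[0,0,0],[0,0,0],[0,0,0],[0,0,0],[0,0,0],[0,0,0]], "gripper": [-0.28,-0.19,-0.11,-0.02,0.06,0.15,0.23,0.32]}}

```text
time: 25.35
tool_pos: [0.41, 0.5911, 0.1744]
ee_rot: [-1.852, 0.001, -2.879]
wrist_force: [0.2, 0.2, -2.1]
width: 0.0611
finger_force: 0.8
```

Run:
```python
from kin import *
p,R,o=Ust()
for a,N in [((16,25,22),3),((16,35,13),4),((15,45,7),4)]:
    t,Rt=low(*a,62,18.); print(a); p,R=rows(p,R,t,Rt,N,L=.199)
```

```text
t 25.35 phi 163.9 axis [ 79.7   0.3 119.2] F [12.5  0.2 92.5] w 61.1 dy,ny -0.001 -0.001 force [ 0.2  0.2 -2.1] 0.8 q [1.03, 0.91, 0.89, -1.02, 2.2, -1.04]
U [88.2  0.2 89.8]
(16, 25, 22)
T [[-0.0, -0.23, 0.04], [-0.0, -0.23, 0.04], [-0.0, -0.23, 0.04]]
W [[-0.52, 0.0, -0.0], [-0.52, 0.0, -0.0], [-0.52, 0.0, -0.0]]
(16, 35, 13)
T [[-0.0, -0.2, -0.02], [-0.0, -0.2, -0.02], [-0.0, -0.2, -0.02], [0.0, -0.2, -0.02]]
W [[-0.44, -0.0, 0.0], [-0.44, 0.0, 0.0], [-0.44, 0.0, 0.0], [-0.44, 0.0, -0.0]]
(15, 45, 7)
T [[-0.0, -0.2, 0.0], [0.0, -0.2, 0.0], [-0.0, -0.2, 0.01], [0.0, -0.2, 0.01]]
W [[-0.44, -0.0, 0.0], [-0.44, 0.0, 0.0], [-0.44, 0.0, 0.0], [-0.44, 0.0, -0.0]]
```

Emit:
{"name": "play_rows", "arguments": {"translation": [[0,-0.23,0.02],[0,-0.23,0.02],[0,-0.23,0.02],[0,-0.2,-0.02],[0,-0.2,-0.02],[0,-0.2,-0.02],[0,-0.2,-0.02],[0,0,0]], "twist": [[-0.52,0,0],[-0.52,0,0],[-0.52,0,0],[-0.44,0,0],[-0.44,0,0],[-0.44,0,0],[-0.44,0,0],[0,0,0]], "gripper": [0.32,0.32,0.32,0.32,0.32,0.32,0.32,0.32]}}

```text
time: 26.15
tool_pos: [0.4166, 0.5678, 0.2316]
ee_rot: [-2.186, 0.004, -2.88]
wrist_force: [-0.0, 0.6, -1.5]
width: 0.062
finger_force: 0.8
```

Run:
```python
from kin import *
p,R,o=Ust(); spots(("top","side"))
for a,N in [((15,45,7),4),((11,52,5),3),((7,57,5),3),((4,60,5),3),((1,62,4),3),((-3,63,3),3)]:
    t,Rt=low(*a,62,18.); print(a); p,R=rows(p,R,t,Rt,N,L=.199)
```

```text
t 26.15 phi 144.7 axis [ 84.2  -0.3 116.7] F [29.5 -0.5 69.4] w 62.0 dy,ny -0.002 -0.004 force [-0.   0.6 -1.5] 0.8 q [0.99, 0.74, 0.96, -0.76, 2.05, -0.99]
U [102.1  -0.4  91.4]
plaque_lift top [110.2   0.6 102.3] 0.84
plaque_foot top [17.1  1.5 76.3] 0.72
plaque_lift side [ 1.091e+02 -1.000e-01  1.042e+02] 0.83
plaque_foot side [14.1 -1.1 71.3] 0.86
plaque side [62.2  2.3 96.5] 0.59
(15, 45, 7)
T [[-0.0, -0.19, 0.02], [-0.0, -0.19, 0.02], [-0.0, -0.19, 0.03], [-0.0, -0.19, 0.03]]
W [[-0.42, 0.01, -0.01], [-0.42, 0.01, -0.01], [-0.42, 0.01, -0.01], [-0.42, 0.01, -0.01]]
(11, 52, 5)
T [[0.0, -0.15, 0.05], [-0.0, -0.15, 0.05], [0.0, -0.15, 0.05]]
W [[-0.41, 0.0, 0.0], [-0.41, 0.0, 0.0], [-0.41, -0.0, -0.0]]
(7, 57, 5)
T [[0.0, -0.1, 0.06], [-0.0, -0.1, 0.06], [-0.0, -0.1, 0.07]]
W [[-0.29, -0.0, -0.0], [-0.29, 0.0, -0.0], [-0.29, 0.0, -0.0]]
(4, 60, 5)
T [[0.0, -0.06, 0.05], [-0.0, -0.06, 0.05], [0.0, -0.06, 0.05]]
W [[-0.17, -0.0, -0.0], [-0.17, 0.0, 0.0], [-0.17, -0.0, -0.0]]
(1, 62, 4)
T [[-0.0, -0.03, 0.04], [0.0, -0.03, 0.04], [-0.0, -0.03, 0.04]]
W [[-0.12, 0.0, 0.0], [-0.12, 0.0, 0.0], [-0.12, 0.0, -0.0]]
(-3, 63, 3)
T [[0.0, -0.0, 0.05], [-0.0, -0.0, 0.05], [-0.0, -0.0, 0.05]]
W [[-0.06, 0.0, -0.0], [-0.06, -0.0, 0.0], [-0.06, 0.0, 0.0]]
```

Emit:
{"name": "play_rows", "arguments": {"translation": [[0,-0.19,0.02],[0,-0.19,0.02],[0,-0.19,0.02],[0,-0.19,0.02],[0,-0.15,0.05],[0,-0.15,0.05],[0,-0.15,0.05],[0,0,0]], "twist": [[-0.42,0,0],[-0.42,0,0],[-0.42,0,0],[-0.42,0,0],[-0.41,0,0],[-0.41,0,0],[-0.41,0,0],[0,0,0]], "gripper": [0.32,0.32,0.32,0.32,0.32,0.32,0.32,0.32]}}

```text
time: 27.35
tool_pos: [0.4266, 0.5299, 0.2593]
ee_rot: [-2.475, 0.002, -2.88]
wrist_force: [-0.1, 1.0, -1.9]
width: 0.0622
finger_force: 0.6
```

Run:
```python
from kin import *
p,R,o=Ust(); spots(("top","side"))
for a,N in [((7,57,5),4),((4,60,5),3),((1,62,4),3),((-3,63,3),3)]:
    t,Rt=low(*a,62,17.5); print(a); p,R=rows(p,R,t,Rt,N,L=.199)
```

```text
t 27.35 phi 128.2 axis [ 84.5   0.  102.9] F [45.5 -0.1 42. ] w 62.2 dy,ny -0.001 -0.002 force [-0.1  1.  -1.9] 0.6 q [0.92, 0.59, 1.08, -0.54, 1.88, -0.97]
U [108.9  -0.   83.7]
plaque_lift top [111.1   2.2  96.2] 0.81
plaque top [62.8 -1.5 89.2] 0.59
plaque_lift side [112.8   2.9  91.4] 0.98
plaque_foot side [12.5 -1.9 76.8] 0.77
plaque side [60.9  1.4 90. ] 0.65
(7, 57, 5)
T [[-0.0, -0.08, 0.04], [-0.0, -0.08, 0.05], [-0.0, -0.08, 0.05], [-0.0, -0.08, 0.05]]
W [[-0.23, 0.0, -0.0], [-0.23, 0.0, -0.0], [-0.23, 0.0, -0.0], [-0.23, 0.0, -0.0]]
(4, 60, 5)
T [[0.0, -0.06, 0.05], [-0.0, -0.06, 0.05], [-0.0, -0.06, 0.05]]
W [[-0.17, 0.0, -0.0], [-0.17, -0.0, 0.0], [-0.17, -0.0, -0.0]]
(1, 62, 4)
T [[-0.0, -0.03, 0.04], [0.0, -0.03, 0.04], [-0.0, -0.03, 0.04]]
W [[-0.12, 0.0, 0.0], [-0.12, 0.0, 0.0], [-0.12, 0.0, 0.0]]
(-3, 63, 3)
T [[0.0, -0.0, 0.05], [0.0, -0.0, 0.05], [-0.0, -0.0, 0.05]]
W [[-0.06, 0.0, -0.0], [-0.06, -0.0, 0.0], [-0.06, 0.0, 0.0]]
```

Emit:
{"name": "play_rows", "arguments": {"translation": [[0,-0.08,0.04],[0,-0.08,0.05],[0,-0.08,0.05],[0,-0.08,0.05],[0,-0.06,0.05],[0,-0.06,0.05],[0,-0.06,0.05],[0,0,0]], "twist": [[-0.23,0,0],[-0.23,0,0],[-0.23,0,0],[-0.23,0,0],[-0.17,0,0],[-0.17,0,0],[-0.17,0,0],[0,0,0]], "gripper": [0.32,0.32,0.32,0.32,0.32,0.32,0.32,0.32]}}

```text
time: 28.55
tool_pos: [0.4327, 0.5068, 0.2588]
ee_rot: [-2.619, 0.001, -2.88]
wrist_force: [0.7, 0.4, -1.7]
width: 0.0622
finger_force: 0.7
```

Run:
```python
from kin import *
p,R,o=Ust(); spots(("top","side"),("plaque_lift","plaque_foot"))
for a,N in [((2,62,3.5),3),((-2,63,3),4),((-6,63,3),4)]:
    t,Rt=low(*a,62,17.5); print(a); p,R=rows(p,R,t,Rt,N,L=.199)
```

```text
t 28.55 phi 120.0 axis [84.2  0.1 86.4] F [54.3  0.1 20.6] w 62.2 dy,ny -0.001 -0.001 force [ 0.7  0.4 -1.7] 0.7 q [0.87, 0.52, 1.16, -0.43, 1.77, -0.98]
U [1.111e+02 1.000e-01 7.090e+01]
plaque_lift top [114.5   3.   79.7] 0.88
plaque_foot top [20.4  2.9 74.1] 0.85
plaque_lift side [112.6   1.3  78.4] 0.76
plaque_foot side [15.5 -1.4 72.4] 0.81
(2, 62, 3.5)
T [[-0.0, -0.05, 0.01], [-0.0, -0.05, 0.01], [-0.0, -0.05, 0.01]]
W [[-0.11, 0.0, -0.0], [-0.11, 0.0, -0.0], [-0.11, 0.0, -0.0]]
(-2, 63, 3)
T [[-0.0, -0.0, 0.04], [-0.0, -0.0, 0.04], [0.0, -0.0, 0.04], [-0.0, -0.0, 0.04]]
W [[-0.04, 0.0, 0.0], [-0.04, -0.0, -0.0], [-0.04, -0.0, 0.0], [-0.04, 0.0, -0.0]]
(-6, 63, 3)
T [[0.0, 0.02, 0.04], [0.0, 0.02, 0.04], [-0.0, 0.02, 0.04], [0.0, 0.02, 0.04]]
W [[0.0, 0.0, 0.0], [-0.0, 0.0, -0.0], [-0.0, -0.0, 0.0], [0.0, 0.0, 0.0]]
```

Emit:
{"name": "play_rows", "arguments": {"translation": [[0,0.03,-0.02],[0,0.01,0.02],[0,0.01,0.02],[0,0.01,0.02],[0,0.01,0.02],[0,0.01,0.02],[0,0,0]], "twist": [[0,0,0],[0,0,0],[0,0,0],[0,0,0],[0,0,0],[0,0,0],[0,0,0]], "gripper": [0.32,0.32,0.32,0.32,0.32,0.32,0.32]}}

```text
time: 29.55
tool_pos: [0.4321, 0.5084, 0.2541]
ee_rot: [-2.618, 0.001, -2.88]
wrist_force: [-0.3, -0.6, -0.1]
width: 0.0619
finger_force: 0.0
```

Run:
```python
from kin import *
p,R,o=Ust(); spots(("top","side"),("plaque_lift","plaque_foot"))
```

```text
t 29.55 phi 120.0 axis [85.8  0.3 81.8] F [55.8  0.2 15.9] w 61.9 dy,ny -0.001 -0.0 force [-0.3 -0.6 -0.1] 0.0 q [0.87, 0.53, 1.16, -0.43, 1.76, -0.98]
U [112.6   0.3  66.3]
plaque_lift top [115.2   1.7  76.9] 0.93
plaque_foot top [14.7  1.8 72.9] 0.58
plaque_lift side [113.6   1.4  79.3] 0.74
plaque_foot side [13.2 -0.6 76.2] 0.92
```

The plaque is flat and released. Drawing the finger clear.

Emit:
{"name": "play_rows", "arguments": {"translation": [[0,0.26,-0.15],[0,0.05,-0.5],[0,0,-0.8],[0,0,-0.8],[0,0,0]], "twist": [[0,0,0],[0,0,0],[0,0,0],[0,0,0],[0,0,0]], "gripper": [0.32,0.32,0.32,0.32,0.32]}}

```text
time: 30.35
tool_pos: [0.4167, 0.5647, 0.3313]
ee_rot: [-2.624, 0.009, -2.877]
wrist_force: [-0.3, -0.5, 1.2]
width: 0.0619
finger_force: 0.0
```

Run:
```python
from kin import *
p,R,o=Ust(); spots(("top","side"))
q=o["joint_positions"]
t,Rt=pose_b((145,130),90,board=vb(PSI)); print(ik(t,Rt,q)); p,R=rows(p,R,t,Rt,8,L=.199)
t,Rt=pose_b((145,74),90,board=vb(PSI)); print(ik(t,Rt,q)[1]); p,R=rows(p,R,t,Rt,4,L=.199)
```

```text
t 30.35 phi 119.7 axis [145.2  -1.  158.4] F [115.7  -1.6  92.3] w 61.9 dy,ny -0.009 -0.002 force [-0.3 -0.5  1.2] 0.0 q [0.94, 0.57, 0.93, -0.43, 1.94, -0.99]
U [172.1  -1.1 143.1]
plaque_lift top [113.7   2.7  77.8] 0.64
plaque_foot top [17.1  1.6 73.5] 0.65
plaque top [64.4 -2.4 82.2] 0.84
plaque_lift side [113.3   3.4  81.8] 0.87
plaque_foot side [14.3 -1.1 77. ] 0.85
plaque side [63.7  2.8 85.6] 0.65
(array([ 7.26733910e-01,  3.23483930e-01,  1.24171663e+00, -2.01875983e-12,
        1.57639209e+00, -1.10586180e+00]), np.float64(3.2094671631656744e-12))
T [[-0.0, -0.28, 0.09], [-0.0, -0.28, 0.09], [-0.0, -0.29, 0.09], [-0.0, -0.29, 0.09], [-0.0, -0.3, 0.1], [-0.0, -0.31, 0.1], [-0.0, -0.31, 0.1], [-0.0, -0.32, 0.1]]
W [[-0.65, 0.01, 0.0], [-0.65, 0.01, 0.0], [-0.65, 0.01, 0.0], [-0.65, 0.01, 0.0], [-0.65, 0.01, 0.0], [-0.65, 0.01, 0.0], [-0.65, 0.01, 0.0], [-0.65, 0.01, 0.0]]
1.456532246480186e-10
T [[-0.0, 0.0, 0.35], [0.0, -0.0, 0.35], [0.0, -0.0, 0.35], [0.0, -0.0, 0.35]]
W [[0.0, 0.0, 0.0], [0.0, 0.0, 0.0], [0.0, 0.0, 0.0], [0.0, 0.0, 0.0]]
```

Emit:
{"name": "play_rows", "arguments": {"translation": [[0,-0.28,0.09],[0,-0.28,0.09],[0,-0.29,0.09],[0,-0.29,0.09],[0,-0.3,0.1],[0,-0.31,0.1],[0,-0.31,0.1],[0,-0.32,0.1]], "twist": [[-0.65,0,0],[-0.65,0,0],[-0.65,0,0],[-0.65,0,0],[-0.65,0.02,0],[-0.65,0.02,0],[-0.65,0.02,0],[-0.65,0.02,0]], "gripper": [0,-0.5,-1,-1,-1,-1,-1,-1]}}

```text
time: 31.55
tool_pos: [0.4433, 0.4659, 0.3237]
ee_rot: [-3.14, -0.007, -2.881]
wrist_force: [0.7, 0.2, -0.9]
width: 0.0019
finger_force: 0.0
```

Emit:
{"name": "play_rows", "arguments": {"translation": [[0,0,0],[0,0,0.2],[0,0,0]], "twist": [[0,0,0],[0,0,0],[0,0,0]], "gripper": [-1,-1,-1]}}

```text
time: 31.85
tool_pos: [0.4427, 0.4671, 0.3143]
ee_rot: [-3.136, -0.009, -2.88]
wrist_force: [0.0, 0.1, -1.0]
width: 0.0002
finger_force: 0.0
```

Run:
```python
from kin import *
p,R,o=Ust()
t,Rt=pose_b((145,74),90,board=vb(PSI),yoff=1); p,R=rows(p,R,t,Rt,5,L=.199)
t,Rt=pose_b((132,74),90,board=vb(PSI),yoff=1); p,R=rows(p,R,t,Rt,3,L=.199)
t,Rt=pose_b((70,74),90,board=vb(PSI),yoff=1); p,R=rows(p,R,t,Rt,16,L=.199)
```

```text
t 31.85 phi 90.3 axis [141.5   2.8 115.4] F [148.1   3.4  43.3] w 0.2 dy,ny 0.009 -0.0 force [ 0.   0.1 -1. ] 0.0 q [0.72, 0.33, 1.26, -0.0, 1.56, -1.11]
U [141.6   2.8 115.4]
T [[-0.0, 0.01, 0.21], [-0.0, 0.01, 0.21], [-0.0, 0.01, 0.21], [-0.0, 0.01, 0.21], [0.0, 0.01, 0.21]]
W [[-0.01, -0.02, -0.0], [-0.01, -0.02, -0.0], [-0.01, -0.02, -0.0], [-0.01, -0.02, -0.0], [-0.01, -0.02, -0.0]]
T [[-0.0, -0.11, -0.0], [0.0, -0.11, -0.0], [-0.0, -0.11, -0.0]]
W [[-0.0, 0.0, 0.0], [-0.0, 0.0, -0.0], [-0.0, 0.0, 0.0]]
T [[-0.0, -0.1, -0.0], [0.0, -0.1, -0.0], [-0.0, -0.1, -0.0], [0.0, -0.1, -0.0], [-0.0, -0.1, -0.0], [0.0, -0.1, -0.0], [-0.0, -0.1, -0.0], [0.0, -0.1, -0.0]]
W [[0.0, 0.0, 0.0], [0.0, 0.0, 0.0], [0.0, 0.0, 0.0], [0.0, 0.0, 0.0], [0.0, 0.0, 0.0], [0.0, 0.0, 0.0], [0.0, 0.0, 0.0], [0.0, 0.0, 0.0]]
T [[-0.0, -0.1, -0.0], [-0.0, -0.1, -0.0], [0.0, -0.1, -0.0], [-0.0, -0.1, -0.0], [0.0, -0.1, -0.0], [-0.0, -0.1, -0.0], [0.0, -0.1, -0.0], [-0.0, -0.1, -0.0]]
W [[0.0, -0.0, -0.0], [0.0, 0.0, 0.0], [0.0, 0.0, 0.0], [0.0, 0.0, 0.0], [0.0, 0.0, 0.0], [0.0, 0.0, 0.0], [0.0, 0.0, 0.0], [0.0, 0.0, 0.0]]
```

Emit:
{"name": "play_rows", "arguments": {"translation": [[0,0.01,0.21],[0,0.01,0.21],[0,0.01,0.21],[0,0.01,0.21],[0,0.01,0.19],[0,0,0],[0,-0.05,0],[0,0,0]], "twist": [[-0.01,-0.02,0],[-0.01,-0.02,0],[-0.01,-0.02,0],[-0.01,-0.02,0],[-0.01,-0.02,0],[0,0,0],[0,0,0],[0,0,0]], "gripper": [-1,-1,-1,-1,-1,-1,-1,-1]}}

```text
time: 32.65
tool_pos: [0.4433, 0.4665, 0.2755]
ee_rot: [3.14, 0.004, -2.881]
wrist_force: [0.1, -0.0, 0.7]
width: 0.0
finger_force: 0.0
```

Run:
```python
from kin import *
p,R,o=Ust()
```

```text
t 32.65 phi 89.9 axis [142.3  -0.3  76.5] F [149.5  -0.6   4.5] w 0.0 dy,ny -0.004 -0.001 force [ 0.1 -0.   0.7] 0.0 q [0.72, 0.35, 1.32, -0.0, 1.47, -1.11]
U [142.4  -0.3  76.5]
```

Emit:
{"name": "play_rows", "arguments": {"translation": [[0.03,-0.12,0.02],[0,-0.12,0.02],[0,-0.08,0],[0,-0.08,0],[0,-0.08,0],[0,-0.08,0],[0,-0.08,0],[0,-0.08,0]], "twist": [[0,0,0],[0,0,0],[0,0,0],[0,0,0],[0,0,0],[0,0,0],[0,0,0],[0,0,0]], "gripper": [-1,-1,-1,-1,-1,-1,-1,-1]}}

```text
time: 33.45
tool_pos: [0.4493, 0.4385, 0.2734]
ee_rot: [3.14, 0.003, -2.88]
wrist_force: [-0.5, 1.6, 0.6]
width: 0.0006
finger_force: 0.9
```

Emit:
{"name": "play_rows", "arguments": {"translation": [[0,-0.08,0],[0,-0.08,0],[0,-0.08,0],[0,-0.08,0],[0,0,0]], "twist": [[0,0,0],[0,0,0],[0,0,0],[0,0,0],[0,0,0]], "gripper": [-1,-1,-1,-1,-1]}}

```text
time: 33.95
tool_pos: [0.4528, 0.4257, 0.2733]
ee_rot: [3.141, 0.003, -2.881]
wrist_force: [-0.4, 0.8, 1.0]
width: 0.0006
finger_force: 0.3
```

Run:
```python
from kin import *
p,R,o=Ust(); spots(("top","side"))
```

```text
t 33.95 phi 90.0 axis [100.2   1.2  74.3] F [107.2   1.    2.3] w 0.6 dy,ny -0.003 -0.001 force [-0.4  0.8  1. ] 0.3 q [0.66, 0.3, 1.38, -0.0, 1.45, -1.17]
U [100.5   1.2  74.3]
plaque_lift top [87.4  0.2 78.8] 0.57
plaque_foot top [-6.1 -1.8 71.7] 0.94
plaque top [38.7 -3.6 82.6] 0.82
plaque_lift side [89.6  1.8 79.6] 0.7
plaque_foot side [-10.4   0.7  77.4] 0.88
plaque side [38.5 -1.3 85.3] 0.71
```

Emit:
{"name": "play_rows", "arguments": {"translation": [[0,-0.08,0],[0,-0.08,0],[0,-0.08,0],[0,-0.08,0],[0,-0.08,0],[0,-0.08,0],[0,-0.08,0],[0,-0.08,0]], "twist": [[0,0,0],[0,0,0],[0,0,0],[0,0,0],[0,0,0],[0,0,0],[0,0,0],[0,0,0]], "gripper": [-1,-1,-1,-1,-1,-1,-1,-1]}}

```text
time: 35.15
tool_pos: [0.4593, 0.4012, 0.2732]
ee_rot: [3.14, 0.003, -2.881]
wrist_force: [-0.5, 1.4, -0.5]
width: 0.0005
finger_force: 0.7
```

Emit:
{"name": "play_rows", "arguments": {"translation": [[0,-0.06,0],[0,-0.06,0],[0,-0.05,0],[0,0,0],[0,0.15,0],[0,0.3,0],[0,0.3,-0.2],[0,0,-0.9]], "twist": [[0,0,0],[0,0,0],[0,0,0],[0,0,0],[0,0,0],[0,0,0],[0,0,0],[0,0,0]], "gripper": [-1,-1,-1,-1,-1,-1,-1,-1]}}

```text
time: 35.95
tool_pos: [0.4514, 0.4252, 0.3129]
ee_rot: [-3.14, -0.006, -2.878]
wrist_force: [0.9, 0.5, 0.1]
width: 0.0008
finger_force: 0.0
```

Emit:
{"name": "play_rows", "arguments": {"translation": [[0,0.2,-1],[0,0.2,-1],[0,0.2,-0.8],[0,0,0]], "twist": [[0,0,0],[0,0,0],[0,0,0],[0,0,0]], "gripper": [-1,-1,-1,-1]}}

```text
time: 36.35
tool_pos: [0.4457, 0.4485, 0.4371]
ee_rot: [3.134, 0.015, -2.878]
wrist_force: [0.0, 0.2, -0.2]
width: 0.0002
finger_force: 0.0
```

Run:
```python
from kin import *
p,R,o=Ust(); spots(("top","side"))
a=robot.snapshot("top"); b=robot.snapshot("side")
cv2.imwrite("pics/end.png",np.hstack([cv2.resize(a[100:340,90:450],(600,400))[:,:,::-1],cv2.resize(b[260:420,180:260],(200,400))[:,:,::-1]]))
```

```text
t 36.35 phi 89.6 axis [ 1.254e+02 -2.000e-01  2.381e+02] F [132.9  -1.2 166.1] w 0.2 dy,ny -0.015 0.002 force [ 0.   0.2 -0.2] 0.0 q [0.7, 0.26, 1.1, 0.0, 1.76, -1.14]
U [ 1.255e+02 -2.000e-01  2.381e+02]
plaque_lift top [57.3 -0.1 80.3] 0.8
plaque_lift top [-40.2   0.6  73.4] 0.59
plaque_foot top [-40.9   1.9  71.1] 0.62
plaque top [ 7.1 -1.4 83.5] 0.89
plaque_lift side [58.3  1.3 79.9] 0.62
plaque_foot side [-45.9  -2.6  76.5] 0.73
plaque side [ 8.5  2.7 82.7] 0.72
```

View pics/end.png

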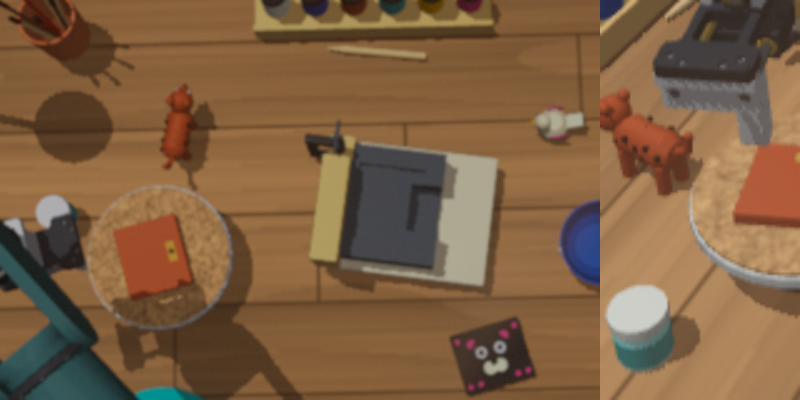

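The plaque lies back up at (153,256), flat and wholly inside the cork. The nest is empty, the bystanders haven't moved, and the gripper is clear. Handing in.

```bash
python3 -c "
from bench import robot
print(robot.close_job())"
```

```text
the job is handed in; nothing more can be done
None
```

The plaque is flat on the cork of the banding wheel, back side up and about 8 mm off centre, and the job is handed in at 36 s. On the first tip its foot rode up onto the nest's far wall, so I gripped it briefly, reset the foot in the pocket and let it lean on the block before taking it; at the wheel I lowered its edge with a finger and slid it about 57 mm inward.

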